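# Load two trays of finds onto the impregnation carrier

## Task

Turn the bayonet lifting cap on the carrier's column until its lugs come into line with the spline gaps, lift it off and stand it upright on the small white card; it stays off, because a last tray is still being filled under the magnifier. Then fit the two loose trays of finds, one at each side of the carrier, fully home on the column, either one first, with the lifting lugs alternating: the first with its lug opposite that of the tray already in place, the next with its lug directly above that one. Keep the trays level, lower them all the way rather than letting them drop, and leave the other things on the bench where they are.

Things in the scene. Friction and masses are not known exactly. Their poses are not given: they have to be found in the camera images.
- column (a point): Tray carrier, a heavy fixed steel stand, base 156 mm across, with one tray already on it and an upright splined column. Point: on the column's axis at bench height; z up, x towards the fitted tray's black lug. That tray's underside is 20 mm up and its boss ends 42 mm up, where the next tray's underside comes to rest; the third comes to rest at 64 mm.
- column_top (a point): Top of the column's axis, 126 mm up; axes as column. Core 28 mm thick; six splines 7 mm wide, 40 mm over all, tops tapered over 5 mm, at 0, 60 .. 300 deg from x; gaps at 30, 90 .. deg. The splines at 0, 120, 240 deg are notched from 108 to 118 mm up for the cap's lugs; the other three are whole and stop the lugs.
- tray_a_mid (a point): Loose tray (two alike, 0.3 kg), flat on the bench: disc 156 mm across, 4 mm thick, straight edge 58 mm from the axis on the side away from the lug, clipped potsherds (15 mm high) at both sides; central boss 60 mm across, 22 mm high, with a toothed bore, 1.8 mm play on the column. Point: on the axis, 11 mm above the underside; z up, x towards the lug. Fits at multiples of 60 deg to the column's x.
- tray_a_lug (a point): Middle of that tray's black lifting lug: a block on the plate's edge, 12 mm thick radially, 32 mm wide across, from 4 mm (plate's top) to 38 mm above the underside. Point: 72 mm from the tray's axis, 26 mm above the underside; axes as the tray's. Beside and inwards of it is bare plate; the boss begins 36 mm inwards of it.
- tray_b_mid (a point): The other loose tray, on the carrier's other side; same shape, sizes, point and axes. The lugs are taller (38 mm) than the step from tray to tray (22 mm): a lower tray's lug stands up past the straight edge of the tray above, and a tray turned otherwise rests on that lug and is not home. Centre of mass within 8 mm of the axis.
- tray_b_lug (a point): Middle of the other tray's lifting lug; sizes, point and axes as for the first.
- cap_mid (a point): Bayonet lifting cap, 58 mm across, 52 mm high, 0.16 kg: round body 22 mm high, on it a black bar grip 50 long, 12 thick, 30 mm high. Point: on its axis, 26 mm above the underside; z up, x along the bar. Starts on the column (underside 110 mm up), x within 10 deg of the column's x, held by lugs. Turns freely; 30 deg (+-7) off the column's x, either way, it lifts off, clear after 16 mm; it stops at 39 deg.
- card_mid (a point): Middle of the top face of the small white card, 120 mm square, 2 mm thick, fixed to the bench between the robot and the carrier.
- jar_find: Bystander: pottery jar 68 mm across, 90 mm high, beyond the carrier; origin under its middle. Leave it.
- stopper_find: Bystander: pottery stopper 52 mm across, 26 mm high, beyond the carrier; origin under its middle. Leave it.
- scale_bar: Bystander: white scale bar 150 x 20 x 4 mm lying near the robot; origin under its middle. Leave it.
- rinse_bottle: Bystander: white bottle 70 mm across, 170 mm high, at the left; origin under its middle. Leave it.
- tub: Bystander: clear plastic tub 140 x 190 x 70 mm with sherds, at the right; origin under its middle. Leave it.
- brush: Bystander: flat brush with wooden handle, some 200 mm long, lying near the robot at the left. Leave it.
Mind the look-alikes: they are no part of the job. Leave any blue look-alike of the part that bears tray_b_mid alone. What is shaped like the part that bears tray_a_mid but pink is not meant.

How it is judged:
By the outcome, as a careful person would: the job done as asked, in the order asked, and still so for the second after the job is handed in, with the robot touching nothing.
It also fails if it takes over 72 s, if anything falls off the work surface, if the arm or the gripper's body presses on something with over 40 N, if the wrist force passes 120 N, or if a joint passes its speed limit or range.

## Robot

A 6-joint arm with a two-finger parallel gripper is mounted at the origin on the work surface. World frame = base frame: x ahead of the robot, y to its left, z up, the work surface at z = 0. Lengths are in mm, angles in rad, forces in N, time in s.
With the tool pointing down it reaches from about 300 to 875 mm from the base axis. Payload 6.4 kg.
Tool frame: the origin (TCP) lies midway between the tips of the shut fingers; the grasp point (between the pads) lies bot.hold_point_z behind it (bot.hold_point_z is the distance from the TCP to the grasp point, in mm); z points along the fingers, y is the line along which they close (so a half turn about z gives the same grasp; the last joint's range is limited). The gripper opens to 85 mm and grips with 20 to 120 N. Pads are 22 mm wide; open, the fingers measure 114 mm over their backs; the gripper's body (76 mm by 85 mm) begins 54 mm behind the grasp point. The pads swing forward as they close: fully open they stand 13 mm farther back than shut.
Start: joints at [-1.541, 0.181, 1.607, -0, 1.354, -0.206], TCP at [134.347, -559.099, 202.988] pointing down, gripper open.
Joint ranges: [-2.99, 2.99], [-0.89, 2.07], [0.3, 2.58], [-1.14, 4.28], [0, 2.63], [-3.12, 3.12]. Speed limits (rad/s): [2.57, 2.57, 3.01, 3.14, 3.14, 3.14].

## Interface

Orientations are given as a rotation vector (axis times angle).
In Python, from workcell import bot, viewer gives the robot as it stands.
- The arm moves only by the shell command python3 -m inch 'ROWS' [FORCE]. ROWS is JSON, a list that holds one entry, the list of rows, each a list of 7 numbers: the turn, a rotation vector about the tool's x, y, z each as a share of 90 degrees, from -1 to 1, then the shift along the tool's x, y, z each as a share of 10 cm, from -1 to 1, then the finger opening in mm, from 0 to 85.4. In form: [[[wx, wy, wz, dx, dy, dz, fingers], ...]]. A call has 1 to 10 rows; each row shifts and turns the commanded pose from where the row before left it, along the tool's axes as they then stand; what a row does not reach is not made up. A row lasts 1/10 s, in which the tool goes at most 50 mm and 8.59 degrees, less where a joint would pass 70% of its speed; a pose out of reach is approached as far as the arm can. A call with a number of a shift or a turn outside -1 to 1 is refused whole. A call with a gripper value outside its range is refused whole. The fingers move at their own pace and stop on an object; FORCE is the grip in N (left out, the last holds). Time passes only in rows, so rows that do not move let the fingers close. It gives the time, the measured TCP pose, the force, the opening and the grip force at its end, in the units of the state.
- bot.read_state(): the state, without advancing time (a new reading comes with each control period).
- viewer.capture(name): name is "side" or "top" or "wrist"; returns a dict with "frame" (400x640x3 uint8, blue, green, red), "K" (3x3 intrinsics, pixels), "camera_from_world" (4x4, takes a point from world to camera coordinates). Camera axes: x right, y up, looking along -z (the intrinsics and any distortion apply to the point x, -y, -z); pixel columns grow to the right and rows downward; lengths in mm; the calibration is good to about 2 mm. The wrist camera is an equidistant fisheye: a pixel r from the principal point sees the ray r / f radians off the axis. A picture is of the moment at which its call begins. There is no depth.
- bot.finish_job(): hands the job in; it is judged then, once.
The state is a dict: "time_s": time; "joint_positions": joint angles; "joint_vel": joint speeds; "effort": joint torques, N m; "ee_pos": TCP position; "orientation": TCP orientation; "contact_force": force on the tool from outside, world axes, zero at the start; "wrist_torque": the same for the moment, N m; "finger_gap": finger opening in mm; "finger_force": force on a finger pad.
Only numpy, scipy, OpenCV 4.12 (cv2) and the standard library are available. Lean on these libraries where they do the work, as an engineer would, in place of code of your own. Each camera call takes 0.05 s, during which the arm holds its last target. There are 200 camera calls.

## Working session

There is one attempt and no reset: what is moved stays moved. The work goes in short steps, Python scripts to look and compute and a shell command to move; the robot and the scene stay as the last step left them, time stands still between calls to the robot, and variables do not carry over. Pictures are saved under pics/ and viewed, at most 10 in all, crops included, and the job is handed in when it is done.

```bash
ls; mkdir -p pics; python3 - <<'E'
from workcell import bot, viewer
import cv2
print(bot.read_state(), bot.hold_point_z)
for n in ("side","top"):
    d=viewer.capture(n); cv2.imwrite(f"pics/{n}0.png",d["frame"]); print(n,d["K"],d["camera_from_world"])
E
```

```text
pics
{'time_s': 0.0, 'joint_positions': array([-1.54128718e+00,  1.81548103e-01,  1.60800543e+00, -9.99255501e-06,
        1.35378980e+00, -2.06282715e-01]), 'joint_vel': array([-0.00128779,  0.00370671,  0.00189001,  0.00116939, -0.00037566,
        0.00096726]), 'effort': array([-6.00978310e-04, -4.44868863e+01, -3.51343060e+01, -3.45345679e-04,
        8.91760807e-03, -4.64274166e-07]), 'ee_pos': array([ 134.33277575, -558.47338921,  202.08146901]), 'orientation': array([-3.11805173e+00, -3.69321717e-01, -2.27351165e-04]), 'contact_force': array([0.19672699, 0.3099559 , 0.11838295]), 'wrist_torque': array([ 0.04225105,  0.02875545, -0.00463357]), 'finger_force': 0.0, 'finger_gap': 85.32421350481344} 18.700000000000003
side [[456.6569499    0.         318.53684384]
 [  0.         456.6569499  203.8149924 ]
 [  0.           0.           1.        ]] [[-9.10652156e-01 -4.12821833e-01  1.70524263e-02  4.62811009e+02]
 [ 2.45392788e-01 -5.07190820e-01  8.26159701e-01 -2.04951081e+02]
 [-3.32407928e-01  7.56528655e-01  5.63177914e-01 -1.14275010e+03]
 [ 0.00000000e+00  0.00000000e+00  0.00000000e+00  1.00000000e+00]]
top [[437.72375068   0.         320.16388041]
 [  0.         437.72375068 196.04658192]
 [  0.           0.           1.        ]] [[-9.32270222e-05 -9.99987444e-01  5.01028937e-03 -1.66400827e+01]
 [ 9.79276866e-01  9.23420319e-04  2.02523989e-01 -5.53809208e+02]
 [-2.02526073e-01  4.92534118e-03  9.79264485e-01 -1.23280696e+03]
 [ 0.00000000e+00  0.00000000e+00  0.00000000e+00  1.00000000e+00]]
```

View pics/top0.png

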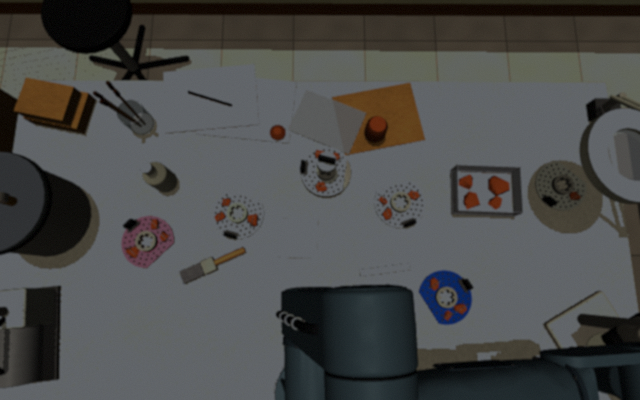

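View pics/side0.png

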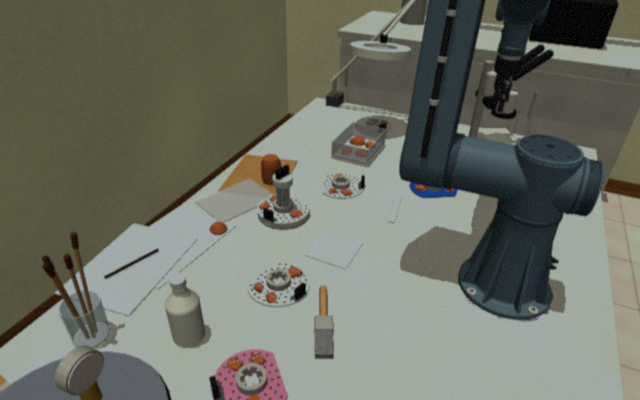

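The top view shows the carrier with the cap at (326,172) and two white dotted trays beside it at (239,217) and (399,204). The card is faint at (300,240). Things that could be mistaken for the loose trays:
- a pink tray at (147,241)
- a blue tray at (446,297)
- a tray under the magnifier at (560,190)

I choose the two white ones. In the side view they are at (279,285) and (343,184). I'll check them in a crop.

```bash
cat > h.py <<'E'
from workcell import bot, viewer
import cv2, numpy as np
from scipy.spatial.transform import Rotation as R
def ray(d,px,fish=False):
    K=d["K"]; M=d["camera_from_world"]; a=(px[0]-K[0,2])/K[0,0]; b=(px[1]-K[1,2])/K[1,1]
    if fish:
        r=np.hypot(a,b); s=np.sin(r)/r if r>1e-9 else 1; v=np.array([a*s,b*s,np.cos(r)])
    else: v=np.array([a,b,1.])
    v=v*[1,-1,-1]; Rm=M[:3,:3]; return -Rm.T@M[:3,3], Rm.T@v
def onz(d,px,z,fish=False):
    c,v=ray(d,px,fish); return (c+v*(z-c[2])/v[2]).round(1)
def proj(d,P,fish=False):
    M=d["camera_from_world"]; p=M[:3,:3]@np.asarray(P,float)+M[:3,3]; p=p*[1,-1,-1]; K=d["K"]
    if fish:
        t=np.arctan2(np.hypot(p[0],p[1]),p[2]); u=p[:2]/max(np.hypot(p[0],p[1]),1e-9)*t
    else: u=p[:2]/p[2]
    return np.array([K[0,0]*u[0]+K[0,2],K[1,1]*u[1]+K[1,2]])
def go(x,y,z,yaw=None):
    """needed shift in tool axes (units of 100mm) and turn about tool z (units 90deg); yaw = world angle of tool y (mod 180)"""
    s=bot.read_state(); r=R.from_rotvec(s["orientation"]); m=r.as_matrix()
    print("pos",s["ee_pos"].round(1),"t",round(s["time_s"],2),"tooly deg",np.degrees(np.arctan2(m[1,1],m[0,1])).round(2),"toolz",m[:,2].round(3),"j6",s["joint_positions"][5].round(2))
    print("shift(before turn)",(m.T@(np.array([x,y,z])-s["ee_pos"])/100).round(3))
    if yaw is not None:
        dw=(yaw-np.degrees(np.arctan2(m[1,1],m[0,1]))+90)%180-90
        print("turn z share",round(-dw/90,3)); 
        rr=R.from_rotvec([0,0,np.radians(yaw)]).as_matrix()
        y_=rr[:,0]
        if (m[:,1]@y_)<0: y_=-y_
        z_=np.array([0,0,-1.]); m2=np.c_[np.cross(y_,z_),y_,z_]
        print("rotvec full share",(R.from_matrix(m.T@m2).as_rotvec()/(np.pi/2)).round(3),"shift after turn",(m2.T@(np.array([x,y,z])-s["ee_pos"])/100).round(3))
E
python3 - <<'E'
from h import *
d=viewer.capture("top"); f=d["frame"]
c=cv2.convertScaleAbs(cv2.resize(f[135:275,200:440],None,fx=3.2,fy=3.2,interpolation=cv2.INTER_CUBIC),alpha=1.8); cv2.imwrite("pics/c1.png",c)
for n,p,z in [("cap",(326,160),162),("tL",(239,214),22),("tR",(400,203),22),("lugL",(230,235),38),("lugR",(408,222),38),("card",(300,240),2),("lugC",(304,167),58)]: print(n,onz(d,p,z))
go(0,0,0)
w=viewer.capture("wrist"); s=bot.read_state()
M=w["camera_from_world"]; print(w["K"],(-M[:3,:3].T@M[:3,3]).round(1),"look",-M[2,:3].round(3),"right",M[0,:3].round(3))
E
```

```text
cap [633.2 -31.9 162. ]
tL [505.8 226.8  22. ]
tR [ 539.8 -257.7   22. ]
lugL [440.8 247.9  38. ]
lugR [ 479.6 -276.2   38. ]
card [430.  44.   2.]
lugC [642.   31.8  58. ]
pos [ 134.3 -558.6  202.3] t 0.15 tooly deg -76.49 toolz [-0.     0.001 -1.   ] j6 -0.21
shift(before turn) [-2.000e-03 -5.742e+00  2.031e+00]
[[309.70691629   0.         316.79977895]
 [  0.         309.70691629 195.72215062]
 [  0.           0.           1.        ]] [ 212.3 -539.8  372.8] look [-0.299 -0.072 -0.952] right [ 0.234 -0.972  0.   ]
```

View pics/c1.png

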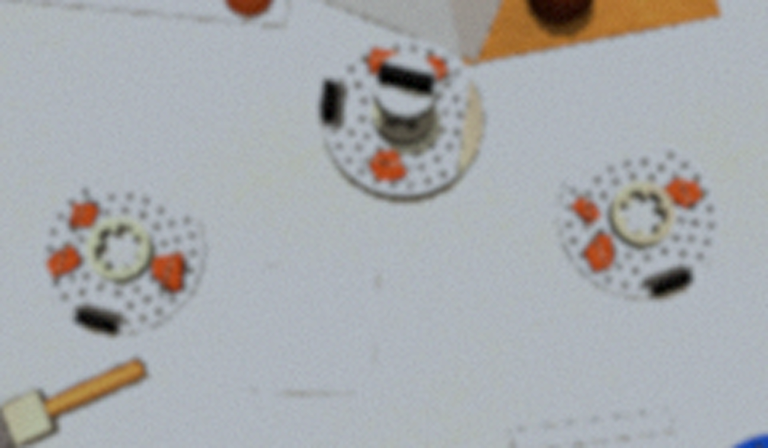

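Crop: the two white trays are confirmed, with bosses at (121,250) and (641,213) and lugs at (98,320) and (669,281). The cap bar is at (405,78) and the carrier lug at (333,102). I'll set out for a look from above the carrier.

```bash
python3 -m inch '[[[0,0,-0.094,0,0,-0.09,85],[0,0,-0.094,0,0,-0.09,85],[0,0,-0.094,0,0,-0.09,85],[0,0,-0.094,0,0,-0.09,85],[0,0,-0.094,0,0,-0.09,85],[0,0,-0.094,0,0,-0.09,85],[0,0,-0.094,0,0,-0.09,85],[0,0,-0.094,0,0,-0.09,85]]]' 20; python3 - <<'E'
from h import *
go(590,-35,275,-10)
t=cv2.imread("pics/side0.png"); 
import types
d=viewer.capture("side"); f=d["frame"]
# card: bright quad
g=f[225:275,300:370].min(axis=2).astype(int); print(np.percentile(g,[5,50,90,99]))
m=(g>np.percentile(g,50)+12).astype(np.uint8); n,l,st,ce=cv2.connectedComponentsWithStats(m); k=1+st[1:,4].argmax(); print(st[k])
c=cv2.findContours((l==k).astype(np.uint8),0,2)[0][0]; q=cv2.approxPolyDP(c,5,True)[:,0]+[300,225]
for p in q: print(p,onz(d,p,2))
E
```

```text
time_s: 1.0
ee_pos: [134.4, -558.9, 275.1]
orientation: [-2.379, -2.051, -0.001]
contact_force: [1.3, -0.7, -0.8]
finger_gap: 85.0
finger_force: 0.0
pos [ 134.4 -558.9  275.1] t 1.0 tooly deg -8.46 toolz [ 0.     0.001 -1.   ] j6 -1.39
shift(before turn) [5.853e+00 3.736e+00 4.000e-03]
turn z share 0.017
rotvec full share [-0.    -0.     0.017] shift after turn [5.951e+00 3.577e+00 1.000e-03]
[152. 160. 162. 164.]Traceback (most recent call last):
  File "<stdin>", line 8, in <module>
ValueError: attempt to get argmax of an empty sequence
```

```bash
python3 -m inch '[[[0,0,0,0.4,0.25,0,85],[0,0,0,0.4,0.25,0,85],[0,0,0,0.4,0.25,0,85],[0,0,0,0.4,0.25,0,85],[0,0,0,0.4,0.25,0,85],[0,0,0,0.4,0.25,0,85],[0,0,0,0.4,0.25,0,85],[0,0,0,0.4,0.25,0,85],[0,0,0,0.4,0.25,0,85],[0,0,0,0.4,0.25,0,85]]]'; python3 -m inch '[[[0,0,0,0.4,0.25,0,85],[0,0,0,0.4,0.25,0,85],[0,0,0,0.4,0.25,0,85],[0,0,0,0.4,0.25,0,85],[0,0,0,0,0,0,85],[0,0,0,0,0,0,85]]]'; python3 - <<'E'
from h import *
go(634,-33,200,-16)
w=viewer.capture("wrist"); np.savez("w1.npz",**w)
cv2.imwrite("pics/w1.png",cv2.convertScaleAbs(w["frame"],alpha=1.4))
E
```

```text
time_s: 2.05
ee_pos: [443.6, -200.4, 274.8]
orientation: [2.389, 2.04, 0.0]
contact_force: [0.9, -0.6, 1.1]
finger_gap: 84.6
finger_force: 0.0
time_s: 2.65
ee_pos: [566.0, -58.3, 274.1]
orientation: [-2.384, -2.044, 0.002]
contact_force: [-0.4, -0.5, -0.6]
finger_gap: 85.0
finger_force: 0.0
pos [566.  -58.3 274.1] t 2.65 tooly deg -8.78 toolz [-0.001  0.    -1.   ] j6 -0.16
shift(before turn) [0.354 0.635 0.74 ]
turn z share 0.08
rotvec full share [-0.001  0.     0.08 ] shift after turn [0.43  0.584 0.741]
```

View pics/w1.png

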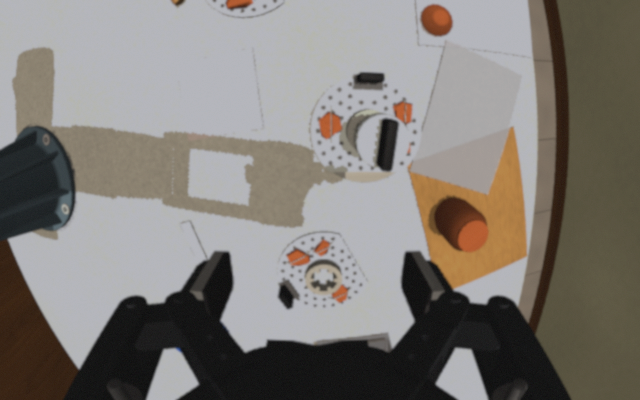

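The wrist view shows the carrier lug at (369,77) and the cap bar at (387,145). The right tray has its boss at (324,277) and its lug at (287,294). The card's far edge runs from (253,48) to (262,130). Next I put the camera straight above the column.

```bash
python3 -m inch '[[[0,0,0,-0.23,0.38,0,85],[0,0,0,-0.23,0.38,0,85],[0,0,0,0,0,0,85],[0,0,0,0,0,0,85]]]'; python3 - <<'E'
from h import *
w1=np.load("w1.npz")
for p in [(253,48),(262,130),(180,50)]: print("card",onz(w1,p,2,True))
w=viewer.capture("wrist"); np.savez("w2.npz",**w); f=w["frame"]
cv2.imwrite("pics/w2.png",cv2.convertScaleAbs(f,alpha=1.4))
C=-w["camera_from_world"][:3,:3].T@w["camera_from_world"][:3,3]; print("cam",C.round(1))
m=(f.max(axis=2)<45).astype(np.uint8); n,l,st,ce=cv2.connectedComponentsWithStats(m)
for k in range(1,n):
    if 60<st[k,4]<4000: print(st[k],ce[k].round(1),cv2.minAreaRect(np.argwhere(l==k)[:,::-1].astype(np.float32)))
E
```

```text
time_s: 3.1
ee_pos: [633.2, -118.5, 273.9]
orientation: [-2.388, -2.038, 0.002]
contact_force: [-1.0, -0.3, 0.6]
finger_gap: 85.0
finger_force: 0.0
card [501.8 108.6   2. ]
card [494.7 -11.7   2. ]
card [391.1 134.1   2. ]
cam [647.  -39.9 444.4]
[298  34  25  13 287] [310.2  40. ] ((310.0, 40.0), (12.0, 24.0), 90.0)
[302  66  14  52 546] [308.6  91.8] ((308.6680603027344, 91.65164184570312), (11.045360565185547, 51.333763122558594), 5.19442892074585)
[ 12 108  37  95 450] [ 38.6 148.5] ((35.40202331542969, 152.2611541748047), (97.79608154296875, 21.511444091796875), 74.53878784179688)
[   0  113   42   95 2696] [ 15.1 163.7] ((20.5, 160.0), (94.0, 41.0), 90.0)
[393 169  12  37 197] [397.6 186.9] ((397.76336669921875, 186.59400939941406), (9.593396186828613, 36.12468338012695), 4.899092197418213)
```

View pics/w2.png

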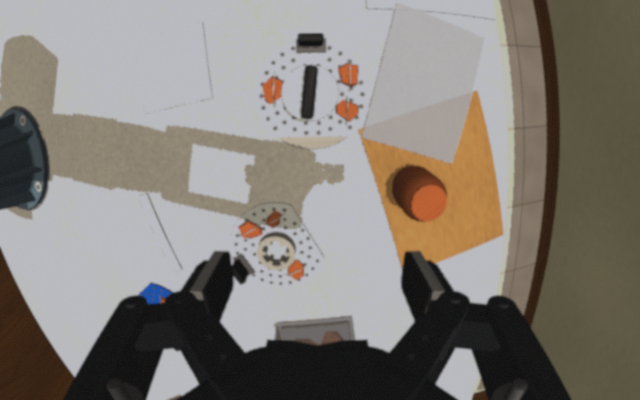

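Looking straight down, the cap bar runs (311,66) to (306,118) and the carrier lug top is at (310,40). The right tray's boss is at (277,250) and its lug at (242,268). The card corners are at (212,97), (204,22) and (145,111).

```bash
python3 - <<'E'
from h import *
w=np.load("w2.npz"); f=w["frame"]
o=lambda p,z:onz(w,p,z,True)
for p in [(212,97),(204,22),(145,111)]: print("card",o(p,2))
m=(f.max(axis=2)<45).astype(np.uint8); n,l,st,ce=cv2.connectedComponentsWithStats(m)
def pts(k,z): return np.array([o(p,z)[:2] for p in np.argwhere(l==k)[:,::-1]])
ks={tuple(st[k,:2]):k for k in range(n)}
P=pts(ks[(302,66)],162); c,s,a=cv2.minAreaRect(P.astype(np.float32)); e,v=np.linalg.eigh(np.cov(P.T)); print("bar",c,s,np.degrees(np.arctan2(*v[::-1,1])),P.mean(0))
bar=P.mean(0)
P=pts(ks[(298,34)],58); c,s,a=cv2.minAreaRect(P.astype(np.float32)); e,v=np.linalg.eigh(np.cov(P.T)); print("lug",c,s,np.degrees(np.arctan2(*v[::-1,1])))
d=np.array(c)-bar; print("dir",np.degrees(np.arctan2(d[1],d[0])),np.hypot(*d))
# dark dots/right tray
print("boss R",o((277,250),22),"lugR",o((242,268),30))
go(*bar,200,np.nan)
E
```

```text
card [497.2  -8.6   2. ]
card [503.4 107.3   2. ]
card [380.2  -1.9   2. ]
bar (640.7229614257812, -32.62297821044922) (46.8502311706543, 9.919103622436523) 75.71365901283006 [640.62454212 -32.8029304 ]
lug (650.2404174804688, 34.234439849853516) (15.575963973999023, 29.304920196533203) 174.30394614046804
dir 81.83714368735372 67.72351193839224
boss R [ 550.8 -253.1   22. ] lugR [ 489.6 -273.6   30. ]
pos [ 633.1 -117.6  274.6] t 3.15 tooly deg -8.97 toolz [-0.001  0.001 -1.   ] j6 -0.21
shift(before turn) [ 0.849 -0.057  0.747]
turn z share nan
  r = _umath_linalg.det(a, signature=signature)
Traceback (most recent call last):
  File "h.py", line 30, in go
    print("rotvec full share",(R.from_matrix(m.T@m2).as_rotvec()/(np.pi/2)).round(3),"shift after turn",(m2.T@(np.array([x,y,z])-s["ee_pos"])/100).round(3))
                               ~~~~~~~~~~~~~^^^^^^^^
  File "scipy/spatial/transform/_rotation.pyx", line 1159, in scipy.spatial.transform._rotation.Rotation.from_matrix
numpy.linalg.LinAlgError: SVD did not converge
```

```bash
python3 -m inch '[[[0,0,0.06,0,0,0,45],[0,0,0,0.42,-0.07,0.2,45],[0,0,0,0.42,-0.07,0.2,45],[0,0,0,0,0,0.45,45],[0,0,0,0,0,0,45],[0,0,0,0,0,0,45]]]' 60; python3 - <<'E'
from h import *
go(640.6,-32.8,137,-14.3)
E
```

```text
time_s: 3.75
ee_pos: [640.1, -31.6, 190.6]
orientation: [-2.479, -1.929, 0.002]
contact_force: [0.2, -0.8, 0.4]
finger_gap: 44.7
finger_force: 0.0
pos [640.1 -31.6 190.6] t 3.75 tooly deg -14.22 toolz [-0.001  0.    -1.   ] j6 0.01
shift(before turn) [-0.01   0.009  0.536]
turn z share 0.001
rotvec full share [-0.001  0.     0.001] shift after turn [-0.01   0.008  0.536]
```

```bash
python3 -m inch '[[[0,0,0,0,0,0.27,45],[0,0,0,0,0,0.26,45],[0,0,0,0,0,0,45],[0,0,0,0,0,0,5],[0,0,0,0,0,0,5],[0,0,0,0,0,0,5],[0,0,0,0,0,0,5],[0,0,0,0,0,0,5]]]' 40; python3 - <<'E'
from h import *
go(640.6,-32.8,137,-37)
E
```

```text
time_s: 4.55
ee_pos: [641.4, -31.6, 137.7]
orientation: [2.479, 1.929, 0.001]
contact_force: [-0.3, -0.5, 0.7]
finger_gap: 4.7
finger_force: 0.0
pos [641.4 -31.6 137.7] t 4.55 tooly deg -14.21 toolz [ 0.001 -0.    -1.   ] j6 0.01
shift(before turn) [-0.014 -0.005  0.007]
turn z share 0.253
rotvec full share [ 0.001 -0.     0.253] shift after turn [-0.014  0.001  0.007]
```

```bash
python3 - <<'E'
from h import *
w=viewer.capture("wrist"); s=viewer.capture("side")
a=w["frame"][200:400,200:440]; b=s["frame"][130:250,220:364]
a=cv2.resize(a,(480,400)); b=cv2.resize(b,(480,400))
cv2.imwrite("pics/g1.png",cv2.convertScaleAbs(np.vstack([a,b])[:600 if 0 else 800].astype(np.uint8) if 0 else cv2.resize(np.hstack([a,b]),(800,333)),alpha=1.6))
E
```

```text
(no output)
```

View pics/g1.png

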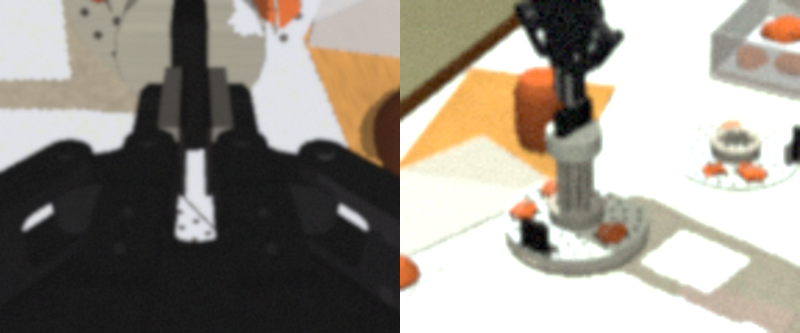

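The side crop shows the fingers at the bar, but it isn't clear whether the pads hold it. I'll test this by shutting the fingers fully.

```bash
python3 -m inch '[[[0,0,0,0,0,0,0],[0,0,0,0,0,0,0],[0,0,0,0,0,0,0]]]' 40; python3 - <<'E'
from h import *
w=viewer.capture("wrist"); np.savez("w3.npz",**w)
for P in [(640.6,-32.8,162),(646,-9,162),(634.5,-57,162),(641.4,-31.6,137.7),(650,-34,137.7)]: print(P,proj(w,P,True).round(0))
cv2.imwrite("pics/g2.png",cv2.convertScaleAbs(cv2.resize(w["frame"][160:360,220:420],None,fx=3,fy=3,interpolation=cv2.INTER_CUBIC),alpha=2.2,beta=20))
E
```

```text
time_s: 4.95
ee_pos: [641.1, -31.5, 136.9]
orientation: [-2.479, -1.93, 0.0]
contact_force: [-0.2, 0.7, -0.3]
finger_gap: 0.3
finger_force: 0.0
(640.6, -32.8, 162) [314. 256.]
(646, -9, 162) [313. 214.]
(634.5, -57, 162) [315. 294.]
(641.4, -31.6, 137.7) [315. 235.]
(650, -34, 137.7) [330. 235.]
```

View pics/g2.png

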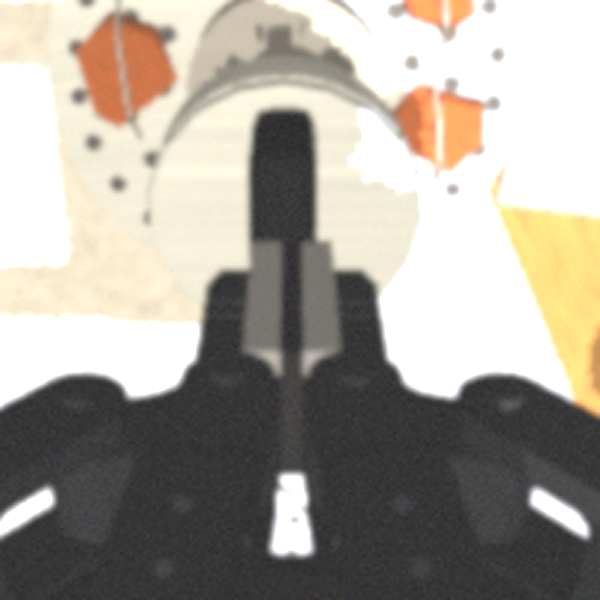

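The pads are shut just above the bar, whose far end is at (283,112) in the crop, so the bar top is lower than I took it to be. I'll triangulate it from two views.

```bash
python3 - <<'E'
from h import *
a=np.load("w2.npz"); b=np.load("w3.npz"); s=viewer.capture("side"); t=viewer.capture("top")
def tri(*R):
    A=np.zeros((3,3));B=np.zeros(3)
    for c,v in R:
        v=v/np.linalg.norm(v); Q=np.eye(3)-np.outer(v,v); A+=Q;B+=Q@c
    return np.linalg.solve(A,B).round(1)
print("far end", tri(ray(a,(310.8,66),True),ray(b,(314.3,197.3),True)))
f=cv2.imread("pics/side0.png"); m=(f.max(axis=2)<50); m[:160]=0;m[192:]=0;m[:,:265]=0;m[:,300:]=0
p=np.argwhere(m)[:,::-1]; print(p.min(0),p.max(0),p.mean(0))
print("bar mid w2+side", tri(ray(a,(308.7,91.7),True),ray(s,p.mean(0))))
w1=np.load("w1.npz"); print("tri bossR w1 w2",tri(ray(w1,(324,277),True),ray(a,(277,250),True)))
print("lugC w1,w2",tri(ray(w1,(369,73),True),ray(a,(310,37),True)))
print(proj(s,(640.6,-32.8,162)),proj(s,(640.6,-32.8,132)),proj(s,(640.6,-32.8,0)),proj(s,bot.read_state()["ee_pos"]))
E
```

```text
far end [646.5  -7.5 140.3]
[275 166] [288 178] [281.59375  171.765625]
bar mid w2+side [640.6 -32.3 148.2]
tri bossR w1 w2 [ 549.1 -256.6   16.3]
lugC w1,w2 [651.8  44.   32.7]
[281.61179488 167.43131495] [281.91056862 176.56711253] [283.13829349 214.10804819] [281.51139214 175.25494845]
```

The side camera confirms a bar of 132–162 mm, so the fingertips are really about 25 mm higher than the TCP reading says. I'll open, go down in steps watching the force, and grip.

```bash
python3 -m inch '[[[0,0,0,0,0,0,40],[0,0,0,0,0,0,40],[0,0,0,0,0,0,40],[0,0,0,0,0,0.1,40],[0,0,0,0,0,0.1,40],[0,0,0,0,0,0,40],[0,0,0,0,0,0,5],[0,0,0,0,0,0,5],[0,0,0,0,0,0,5],[0,0,0,0,0,0,5]]]' 40; python3 - <<'E'
from h import *
go(640.6,-32.8,137,-37)
s=viewer.capture("side"); cv2.imwrite("pics/s_c.png",s["frame"])
E
```

```text
time_s: 6.1
ee_pos: [641.1, -31.5, 117.1]
orientation: [2.479, 1.93, 0.0]
contact_force: [-0.6, -0.2, -1.7]
finger_gap: 11.2
finger_force: 43.2
pos [641.1 -31.5 117.1] t 6.1 tooly deg -14.21 toolz [ 0. -0. -1.] j6 0.01
shift(before turn) [-0.013 -0.002 -0.199]
turn z share 0.253
rotvec full share [ 0.    -0.     0.253] shift after turn [-0.013  0.003 -0.199]
```

Gripped (11.2 mm gap, 43 N). Now I turn 23 deg to the gap and lift gently.

```bash
python3 -m inch '[[[0,0,0.063,0,0,0,5],[0,0,0.063,0,0,0,5],[0,0,0.063,0,0,0,5],[0,0,0.064,0,0,0,5],[0,0,0,0,0,0,5],[0,0,0,0,0,-0.04,5],[0,0,0,0,0,0,5]]]' 80; python3 - <<'E'
from h import *
s=bot.read_state(); print(s["wrist_torque"]); go(640,-32,117,-37)
E
```

```text
time_s: 6.85
ee_pos: [641.5, -31.6, 121.7]
orientation: [2.809, 1.405, 0.001]
contact_force: [0.4, 0.2, -1.3]
finger_gap: 9.6
finger_force: 81.2
[ 0.0148763  -0.07986066  0.0163156 ]
pos [641.5 -31.6 121.7] t 6.85 tooly deg -36.87 toolz [ 0.001 -0.    -1.   ] j6 0.41
shift(before turn) [-0.012 -0.01   0.047]
turn z share 0.001
rotvec full share [ 0.001 -0.     0.001] shift after turn [-0.012 -0.01   0.047]
```

```bash
python3 -m inch '[[[0,0,0,0,0,-0.06,5],[0,0,0,0,0,-0.08,5],[0,0,0,0,0,0,5]]]'; python3 -m inch '[[[0,0,0,0,0,-0.1,5],[0,0,0,0,0,-0.2,5],[0,0,0,0,0,-0.2,5],[0,0,0,0,0,-0.2,5],[0,0,0,0,0,0,5]]]';  python3 - <<'E'
from h import *
go(440,51,190,-14)
s=viewer.capture("side"); cv2.imwrite("pics/s2.png",cv2.resize(s["frame"][110:280,220:380],None,fx=3,fy=3,interpolation=cv2.INTER_CUBIC))
E
```

```text
time_s: 7.15
ee_pos: [642.2, -31.8, 137.0]
orientation: [2.809, 1.402, 0.004]
contact_force: [0.6, 0.5, -1.0]
finger_gap: 9.7
finger_force: 81.2
time_s: 7.65
ee_pos: [643.2, -32.0, 209.2]
orientation: [2.807, 1.401, 0.008]
contact_force: [0.7, -1.0, -1.2]
finger_gap: 10.3
finger_force: 81.2
pos [643.2 -32.  209.2] t 7.65 tooly deg -36.97 toolz [ 0.007 -0.002 -1.   ] j6 0.41
shift(before turn) [-0.559 -2.124  0.178]
turn z share -0.255
rotvec full share [ 0.004 -0.001 -0.255] shift after turn [ 0.314 -2.172  0.192]
```

View pics/s2.png

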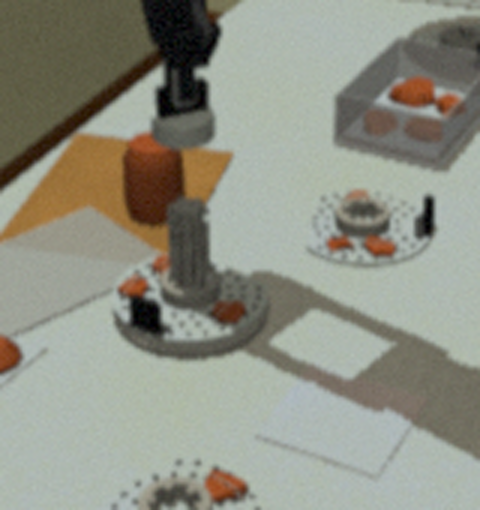

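The cap is clear of the column, and the card is at about (332,253) in the side view. I recompute the positions with the z offset included.

```bash
python3 - <<'E'
from h import *
w=np.load("w2.npz"); f=w["frame"]; w1=np.load("w1.npz"); B=22
o=lambda p,z:onz(w,p,z-B,True)
for p in [(212,97),(204,22),(145,111)]: print("card w2",o(p,2))
for p in [(253,48),(262,130)]: print("card w1",onz(w1,p,2-B,True))
s=viewer.capture("side")
for p in [(300,380),(412,425),(378,477),(255,437)]: print("card side",onz(s,(220+p[0]/3,110+p[1]/3),2))
print("bar",o((308.7,91.7),162),"lug",o((310,40),58),"bossR",o((277,250),22),"lugR",o((242,268),30), "bossR side",onz(s,(220+362/3,110+210/3),22),"lug side",onz(s,(220+427/3,110+215/3),20))
E
```

```text
card w2 [489.7  -7.1 -20. ]
card w2 [496.3 114.6 -20. ]
card w2 [366.9   0.  -20. ]
card w1 [498. 113. -20.]
card w1 [490.5 -13.3 -20. ]
card side [494.1  21.2   2. ]
card side [375.9  37.    2. ]
card side [378.4 114.5   2. ]
card side [496.8 113.    2. ]
bar [640.2 -32.2 140. ] lug [650.4  38.4  36. ] bossR [ 545.8 -264.2    0. ] lugR [ 481.3 -286.     8. ] bossR side [ 545.9 -259.2   22. ] lug side [ 478.7 -283.8   20. ]
```

```bash
python3 -m inch '[[[0.004,0,0,-0.09,-0.37,0,5],[0,0,0,-0.09,-0.37,0,5],[0,0,0,-0.09,-0.37,0.1,5],[0,0,0,-0.09,-0.36,0.2,5],[0,0,0,-0.1,-0.36,0.25,5],[0,0,0,-0.1,-0.36,0.3,5],[0,0,0,0,0,0.4,5],[0,0,0,0,0,0.3,5],[0,0,0,0,0,0.2,5],[0,0,0,0,0,0,5]]]'; python3 - <<'E'
from h import *
go(434,55,10,-37)
E
```

```text
time_s: 8.75
ee_pos: [427.4, 56.7, 27.6]
orientation: [-2.802, -1.398, 0.015]
contact_force: [-0.7, 0.4, -1.4]
finger_gap: 10.2
finger_force: 81.0
pos [427.4  56.7  27.6] t 8.75 tooly deg -36.98 toolz [-0.013  0.005 -1.   ] j6 0.5
shift(before turn) [0.027 0.065 0.175]
turn z share 0.0
rotvec full share [-0.009  0.003  0.   ] shift after turn [0.026 0.063 0.176]
```

```bash
python3 -m inch '[[[-0.009,0.003,0,0.03,0.06,0.05,5],[0,0,0,0,0,0.06,5],[0,0,0,0,0,0.02,5],[0,0,0,0,0,0,5]]]'; python3 -m inch '[[[0,0,0,0,0,0.02,5],[0,0,0,0,0,0,5]]]';python3 -m inch '[[[0,0,0,0,0,0.015,5],[0,0,0,0,0,0,5]]]'
```

```text
time_s: 9.15
ee_pos: [438.4, 54.9, 18.3]
orientation: [2.807, 1.4, 0.012]
contact_force: [-0.9, 0.4, -2.3]
finger_gap: 10.3
finger_force: 81.1
time_s: 9.35
ee_pos: [438.4, 54.9, 16.2]
orientation: [2.807, 1.4, 0.013]
contact_force: [-0.2, 0.6, -1.1]
finger_gap: 10.1
finger_force: 81.1
time_s: 9.55
ee_pos: [438.2, 54.9, 14.6]
orientation: [2.807, 1.4, 0.012]
contact_force: [-0.1, -0.4, -2.1]
finger_gap: 10.2
finger_force: 81.1
```

```bash
python3 -m inch '[[[0,0,0,0,0,0.02,5],[0,0,0,0,0,0,5]]]'|sed -n '2p;4p'; python3 -m inch '[[[0,0,0,0,0,0.015,5],[0,0,0,0,0,0,5]]]'|sed -n '2p;4p';python3 -m inch '[[[0,0,0,0,0,0.015,5],[0,0,0,0,0,0,5]]]'|sed -n '2p;4p'; python3 -c "
from h import *
go(434,55,10,-37)"
```

```text
ee_pos: [438.1, 54.9, 12.4]
contact_force: [-0.1, -0.2, -1.3]
ee_pos: [438.1, 54.9, 10.9]
contact_force: [0.3, 0.0, -1.3]
ee_pos: [438.2, 54.9, 9.4]
contact_force: [0.4, 0.1, -1.4]
pos [438.2  54.9   9.4] t 10.15 tooly deg -36.98 toolz [ 0.009 -0.001 -1.   ] j6 0.5
shift(before turn) [-0.024 -0.034 -0.006]
turn z share 0.0
rotvec full share [ 0.005 -0.003  0.   ] shift after turn [-0.024 -0.034 -0.006]
```

```bash
for i in 1 ; do python3 -m inch '[[[0.004,-0.002,0,0,0,0.012,5],[0,0,0,0,0,0,5]]]'|sed -n '2p;4p'; python3 -m inch '[[[0,0,0,0,0,0.012,5],[0,0,0,0,0,0,5]]]'|sed -n '2p;4p';python3 -m inch '[[[0,0,0,0,0,0.012,5],[0,0,0,0,0,0,5]]]'|sed -n '2p;4p'; done
```

```text
ee_pos: [438.2, 55.0, 9.1]
contact_force: [-6.5, 0.3, 11.5]
ee_pos: [438.1, 55.1, 9.0]
contact_force: [-11.8, 0.5, 26.3]
ee_pos: [438.1, 55.1, 8.9]
contact_force: [-18.1, 1.4, 40.8]
```

Touchdown came at reading 9.1, as predicted, so the offset is constant. I back off the push, release and go up.

```bash
python3 -m inch '[[[0,0,0,0,0,-0.03,5],[0,0,0,0,0,0,5],[0,0,0,0,0,0,20],[0,0,0,0,0,0,30],[0,0,0,0,0,0,40],[0,0,0,0,0,0,40],[0,0,0,0,0,-0.2,40],[0,0,0,0,0,-0.4,40],[0,0,0,0,0,-0.5,40],[0,0,0,0,0,-0.5,40]]]'; python3 - <<'E'
from h import *
go(546,-180,250,-8)
E
```

```text
time_s: 11.75
ee_pos: [437.1, 54.9, 170.3]
orientation: [-2.811, -1.402, -0.001]
contact_force: [1.8, -0.1, 0.1]
finger_gap: 40.0
finger_force: 0.0
pos [437.1  54.9 170.3] t 11.75 tooly deg -36.98 toolz [ 0.001  0.001 -1.   ] j6 0.5
shift(before turn) [-1.221  2.283 -0.798]
turn z share -0.322
rotvec full share [ 0.    -0.    -0.322] shift after turn [-2.175  1.405 -0.797]
```

```bash
python3 -m inch '[[[0,0,-0.089,0,0,-0.08,40],[0,0,-0.089,0,0,-0.08,40],[0,0,-0.089,0,0,-0.09,40],[0,0,-0.089,0,0,-0.09,40],[0,0,-0.089,0,0,-0.09,40],[0,0,-0.089,0,0,-0.09,40],[0,0,-0.088,0,0,-0.08,40],[0,0,0,-0.46,0,0,40],[0,0,0,-0.46,0,0,40],[0,0,0,-0.46,0,0,40]]]'|head -3; python3 -m inch '[[[0,0,0,-0.46,0,0,40],[0,0,0,-0.46,0,0,40],[0,0,0,-0.46,0,0,40],[0,0,0,-0.46,0,0,40],[0,0,0,-0.47,0,0,40],[0,0,0,-0.47,0,0,40],[0,0,0,0,0,0,40],[0,0,0,0,0,0,40]]]'|head -3; python3 - <<'E'
from h import *
go(480,-285,100,19)
w=viewer.capture("wrist"); np.savez("w4.npz",**w); f=w["frame"]
C=-w["camera_from_world"][:3,:3].T@w["camera_from_world"][:3,3]; print("cam",C.round(1))
print("exp boss",proj(w,(546,-262,0),True).round(),"lug",proj(w,(480,-285,8),True).round())
m=(f.max(axis=2)<45).astype(np.uint8); n,l,st,ce=cv2.connectedComponentsWithStats(m)
for k in range(1,n):
    if 60<st[k,4]<4000: print(st[k],ce[k].round(1))
cv2.imwrite("pics/w4.png",cv2.convertScaleAbs(f,alpha=1.4))
# saved for later: grey cream boss
E
```

```text
time_s: 12.75
ee_pos: [483.2, -76.9, 229.2]
orientation: [1.822, 2.557, 0.003]
time_s: 13.55
ee_pos: [572.8, -339.3, 227.6]
orientation: [-1.826, -2.555, -0.003]
pos [ 572.8 -339.3  227.6] t 13.55 tooly deg 18.9 toolz [ 0.     0.002 -1.   ] j6 -1.04
shift(before turn) [ 0.812 -0.703  1.276]
turn z share -0.001
rotvec full share [ 0.001 -0.001 -0.001] shift after turn [ 0.815 -0.7    1.276]
cam [ 548.  -264.2  398.2]
exp boss [315.  96.] lug [259.  98.]
[251  84  16  27 367] [258.4  96.6]
[468  91  31  41 564] [479.3 112.8]
[105 167  25  15 178] [117.4 173.9]
[  0 317  37  43 950] [ 17.1 338.2]
[  0 338  59  62 552] [ 34.2 375.8]
```

View pics/w4.png

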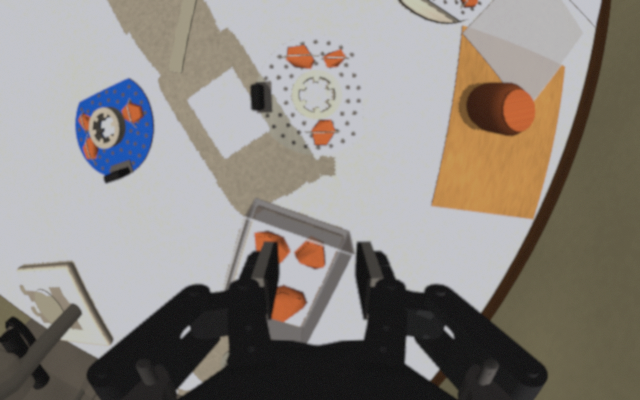

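The right tray's boss is at (316,96) and its lug at (258,97). The blue look-alike (104,127) is well clear. Now the lug pose in numbers.

```bash
cat >> h.py <<'E'
def tray(w,lugc,bossc,B=22,zoff=0):
    f=w["frame"].astype(int); o=lambda p,z:onz(w,p,z+zoff-B,True)[:2]
    m=(f.max(axis=2)<45).astype(np.uint8); n,l,st,ce=cv2.connectedComponentsWithStats(m)
    k=l[int(lugc[1]),int(lugc[0])]; p=np.argwhere(l==k)[:,::-1]
    cr=((f[...,2]-f[...,0]>12)&(f[...,2]-f[...,1]<25)&(f.max(axis=2)>70)).astype(np.uint8)
    y,x=np.mgrid[:400,:640]; cr[np.hypot(x-bossc[0],y-bossc[1])>32]=0
    q=np.argwhere(cr)[:,::-1]; 
    if len(q)>50:
        (c,r)=cv2.minEnclosingCircle(q.astype(np.float32)); print("cream",len(q),q.mean(0).round(1),"circ",np.round(c,1),round(r,1))
    bc=o(bossc,22); P=np.array([o(a,38) for a in p]); L=P.mean(0)
    (c,s,a)=cv2.minAreaRect(P.astype(np.float32)); e,v=np.linalg.eigh(np.cov(P.T)); d=L-bc
    print("boss",bc,"lug pts",L.round(1),"rect",np.round(c,1),np.round(s,1),"dir",np.degrees(np.arctan2(d[1],d[0])).round(1),"r",np.hypot(*d).round(1),"axis",np.degrees(np.arctan2(v[1,1],v[0,1])).round(1))
    u=d/np.hypot(*d); print("radial span",((P-bc)@u).min().round(1),((P-bc)@u).max().round(1))
E
python3 - <<'E'
from h import *
w=np.load("w4.npz"); tray(w,(258,97),(316,96))
E
```

```text
cream 201 [311.3 107.1] circ [317.5  95.5] 31.6
boss [ 546.9 -261.1] lug pts [ 479.9 -283.6] rect [ 480. -284.] [18.2 33.3] dir -161.5 r 70.7 axis 114.0
radial span 61.2 80.0
```

```bash
python3 -m inch '[[[0.001,0,0,0.28,-0.24,0,40],[0,0,0,0.28,-0.24,0.3,40],[0,0,0,0.27,-0.23,0.4,40],[0,0,0,0,0,0.4,40],[0,0,0,0,0,0.4,40],[0,0,0,0,0,0.2,40],[0,0,0,0,0,0,40],[0,0,0,0,0,0,40]]]'; python3 - <<'E'
from h import *
go(478.6,-283.9,-13,18.5)
w=viewer.capture("wrist"); np.savez("w5.npz",**w); f=w["frame"]
print(proj(w,(478.6,-283.9,16),True).round(1))
m=(f.max(axis=2)<45).astype(np.uint8)[150:330]; n,l,st,ce=cv2.connectedComponentsWithStats(m)
for k in range(1,n):
    if 60<st[k,4]<9000: print(st[k],ce[k].round(1)+[0,150])
cv2.imwrite("pics/w5.png",cv2.convertScaleAbs(f,alpha=1.4))
E
```

```text
time_s: 14.4
ee_pos: [481.6, -283.6, 62.6]
orientation: [1.822, 2.558, 0.0]
contact_force: [1.3, -1.0, 0.4]
finger_gap: 40.1
finger_force: 0.0
pos [ 481.6 -283.6   62.6] t 14.4 tooly deg 19.07 toolz [ 0.001 -0.001 -1.   ] j6 -1.08
shift(before turn) [ 0.008 -0.03   0.756]
turn z share 0.006
rotvec full share [0.001 0.001 0.006] shift after turn [ 0.007 -0.029  0.756]
[310.9 205.5]
[ 576   26   44   74 1687] [596.1 212.7]
[ 303   28   27   57 1314] [315.7 204.7]
[58 59 15 16 89] [ 63.6 217.7]
[ 91  67  10  28 180] [ 96. 229.]
[ 136   93  142   87 5642] [222.9 302.4]
[ 356   93  143   87 5642] [410.7 302.4]
[ 83 128  35  24 548] [100.2 289.5]
```

```bash
python3 -m inch '[[[0,0,0,0,0,0.25,40],[0,0,0,0,0,0.25,40],[0,0,0,0,0,0.12,40],[0,0,0,0,0,0.05,40],[0,0,0,0,0,0,40]]]'; python3 -m inch '[[[0,0,0,0,0,0.04,36],[0,0,0,0,0,0.03,36],[0,0,0,0,0,0,36]]]'
```

```text
time_s: 14.95
ee_pos: [481.7, -284.6, -4.8]
orientation: [1.823, 2.557, 0.0]
contact_force: [0.6, -0.1, 0.6]
finger_gap: 40.3
finger_force: 0.0
time_s: 15.25
ee_pos: [481.3, -284.5, -12.2]
orientation: [1.824, 2.557, 0.0]
contact_force: [-0.4, 0.1, -0.6]
finger_gap: 35.9
finger_force: 0.0
```

```bash
python3 -m inch '[[[0,0,0,0,0,0,18],[0,0,0,0,0,0,18],[0,0,0,0,0,0,18]]]' 20 | tail -3;  python3 -m inch '[[[0,0,0,0,0,0.03,18],[0,0,0,0,0,0,18]]]' | sed -n '2p;4p'; python3 -m inch '[[[0,0,0,0,0,0.02,18],[0,0,0,0,0,0,18]]]' | sed -n '2p;4p'
```

```text
contact_force: [-1.1, -0.3, 1.1]
finger_gap: 17.9
finger_force: 0.8
ee_pos: [481.1, -284.3, -15.7]
contact_force: [-1.9, -1.1, -0.6]
ee_pos: [481.1, -284.2, -17.7]
contact_force: [-0.8, -0.4, -0.3]
```

```bash
python3 -m inch '[[[0,0,0,0,0,0,8],[0,0,0,0,0,0,5],[0,0,0,0,0,0,0],[0,0,0,0,0,0,0],[0,0,0,0,0,0,0]]]' 100; python3 -c "
from h import *
go(481,-284,-17,18.5); print(bot.read_state()['wrist_torque'])"
```

```text
time_s: 16.45
ee_pos: [481.4, -284.3, -17.4]
orientation: [1.824, 2.557, 0.001]
contact_force: [0.2, -0.6, -0.1]
finger_gap: 10.0
finger_force: 97.8
pos [ 481.4 -284.3  -17.4] t 16.45 tooly deg 19.0 toolz [ 0.001 -0.    -1.   ] j6 -1.08
shift(before turn) [ 0.004 -0.003 -0.004]
turn z share 0.006
rotvec full share [0.001 0.    0.006] shift after turn [ 0.004 -0.003 -0.004]
[-0.01118503  0.03305839 -0.04983086]
```

The lug is gripped (98 N). I lift a little and check that the tray comes up level.

```bash
python3 -m inch '[[[0,0,0,0,0,-0.03,0],[0,0,0,0,0,-0.07,0],[0,0,0,0,0,-0.15,0],[0,0,0,0,0,-0.2,0],[0,0,0,0,0,-0.3,0],[0,0,0,0,0,0,0]]]' 110; python3 - <<'E'
from h import *
go(631.7,-103.5,137,82.5); print(bot.read_state()["wrist_torque"])
w=viewer.capture("wrist"); np.savez("w6.npz",**w)
s=viewer.capture("side"); f=s["frame"]; cv2.imwrite("pics/s6.png",f); np.savez("s6.npz",**s)
E
```

```text
time_s: 17.05
ee_pos: [484.2, -286.9, 63.0]
orientation: [1.818, 2.55, -0.001]
contact_force: [0.6, -0.6, -1.8]
finger_gap: 10.1
finger_force: 107.5
pos [ 484.2 -286.9   63. ] t 17.05 tooly deg 19.01 toolz [ 0.007 -0.006 -1.   ] j6 -1.08
shift(before turn) [ 1.247  1.996 -0.741]
turn z share -0.705
rotvec full share [-0.     0.007 -0.705] shift after turn [-1.223  2.011 -0.74 ]
[-0.09115974  0.13363224 -0.04066759]
```

```bash
python3 -m inch '[[[0,0.007,0,0,0,-0.3,0],[0,0,0,0,0,-0.3,0],[0,0,-0.088,0,0,-0.1,0],[0,0,-0.088,0,0,-0.1,0],[0,0,-0.088,0,0,-0.05,0],[0,0,-0.088,0,0,0,0],[0,0,-0.088,0,0,0,0],[0,0,-0.088,0,0,0,0],[0,0,-0.088,0,0,0,0],[0,0,-0.089,0,0,0,0]]]' | head -4; python3 - <<'E'
from h import *
go(631.7,-103.5,140,82.5)
E
```

```text
time_s: 18.15
ee_pos: [480.5, -284.1, 140.8]
orientation: [-0.198, -3.13, -0.018]
contact_force: [-0.4, 0.0, -2.8]
pos [ 480.5 -284.1  140.8] t 18.15 tooly deg 82.77 toolz [-0.005  0.012 -1.   ] j6 -2.2
shift(before turn) [-1.273  1.982  0.022]
turn z share 0.003
rotvec full share [ 0.007 -0.004  0.003] shift after turn [-1.263  1.988  0.008]
```

```bash
python3 -m inch '[[[0.007,-0.004,0.003,-0.4,0.2,0,0],[0,0,0,-0.4,0.25,0,0],[0,0,0,-0.46,0.43,0,0],[0,0,0,0,0,0,0],[0,0,0,0,0,0,0]]]' | head -4; python3 - <<'E'
from h import *
go(631.7,-103.5,140,82.5)
w=viewer.capture("wrist"); np.savez("w7.npz",**w); f=w["frame"]
print("colTop",proj(w,(640.3,-32,126-22),True).round(),"boss",)
f2=cv2.resize(f[20:300,280:600],None,fx=2.5,fy=2.1,interpolation=cv2.INTER_CUBIC); 
cv2.imwrite("pics/w7.png",cv2.convertScaleAbs(cv2.resize(f[30:270,280:600],None,fx=2.5,fy=2.5,interpolation=cv2.INTER_CUBIC),alpha=1.5))
E
```

```text
time_s: 18.65
ee_pos: [607.2, -220.5, 140.4]
orientation: [-0.21, -3.133, 0.0]
contact_force: [-0.3, -0.2, -3.1]
pos [ 607.2 -220.5  140.4] t 18.65 tooly deg 82.33 toolz [-0.001 -0.    -1.   ] j6 -1.97
shift(before turn) [-0.087  1.192  0.003]
turn z share -0.002
rotvec full share [-0.    -0.001 -0.002] shift after turn [-0.091  1.192  0.004]
colTop [535. 216.] boss
```

View pics/w7.png

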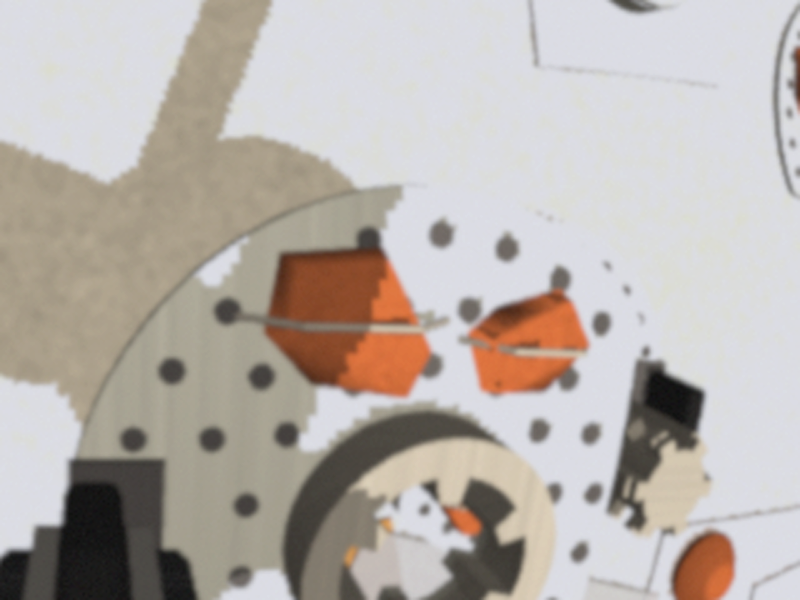

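The crop shows the column top at (672,483) and the carrier lug top at (675,398). The held tray's boss top is centred near (460,565). I'll fit these in numbers.

```bash
python3 - <<'E'
from h import *
w=np.load("w7.npz"); f=w["frame"].astype(int)
s=bot.read_state(); m=R.from_rotvec(s["orientation"]).as_matrix(); T=s["ee_pos"]
toT=lambda P:(m.T@(np.asarray(P,float)-T)).round(1)
cr=((f[...,2]-f[...,0]>22)&(f[...,2]-f[...,1]<25)&(f.max(axis=2)>110)).astype(np.uint8)
n,l,st,ce=cv2.connectedComponentsWithStats(cr)
for k in range(1,n):
    if st[k,4]>120 and 380<ce[k][0]<600 and 150<ce[k][1]<330: print(st[k],ce[k].round(1))
# boss predicted circle: axis at TCP+72y+ex ; top rim z
for e in (0,1):
  c=T+m@np.array([e,72,0]); 
  for zt in (158,162): print("pred boss top ctr",e,zt,proj(w,(c[0],c[1],zt),True).round(1), [proj(w,(c[0]+30*a,c[1]+30*b,zt),True).round(0) for a,b in((1,0),(-1,0),(0,1),(0,-1))])
for B in (20,22,24,26): print(B,"col top", onz(w,(549,223),126-B,True), "lug top",onz(w,(550.5,189),58-B,True))
print(proj(w,(650.3,38.4,36),True))
E
```

```text
[ 425  207   76   78 1199] [473.6 231.9]
[536 210  27  32 307] [549.3 225. ]
[407 273  20  18 144] [417. 280.]
[441 286  20  19 137] [448.8 297. ]
pred boss top ctr 0 158 [438.  241.5] [array([436., 284.]), array([439., 193.]), array([482., 233.]), array([389., 249.])]
pred boss top ctr 0 162 [440.3 244.5] [array([438., 287.]), array([441., 195.]), array([485., 236.]), array([390., 253.])]
pred boss top ctr 1 158 [438.2 239.9] [array([436., 282.]), array([439., 191.]), array([483., 232.]), array([389., 248.])]
pred boss top ctr 1 162 [440.6 243. ] [array([438., 286.]), array([441., 193.]), array([486., 235.]), array([390., 251.])]
20 col top [649.1 -15.1 106. ] lug top [645.2  44.6  38. ]
22 col top [650.3 -13.2 104. ] lug top [646.1  46.4  36. ]
24 col top [651.4 -11.3 102. ] lug top [646.9  48.3  34. ]
26 col top [652.6  -9.4 100. ] lug top [647.7  50.1  32. ]
[545.35427443 193.33356421]
```

The camera heights agree if there is no offset in them: earlier I took the bottom of the bar's end face for its top. So only the fingertips sit about 25 mm short of the TCP. I refit with zero offset, taking the column and the boss from the same picture.

```bash
python3 - <<'E'
from h import *
w=np.load("w7.npz"); f=w["frame"].astype(int)
s=bot.read_state(); m=R.from_rotvec(s["orientation"]).as_matrix(); T=s["ee_pos"]
print("col top",onz(w,(549.3,223.5),126,True))
# column top cream pixels -> plane 126
cr=((f[...,2]-f[...,0]>22)&(f[...,2]-f[...,1]<25)&(f.max(axis=2)>110)).astype(np.uint8)
n,l,st,ce=cv2.connectedComponentsWithStats(cr)
k=l[225,549]; P=np.array([onz(w,p,126,True)[:2] for p in np.argwhere(l==k)[:,::-1]]); print("col mean",P.mean(0),P.min(0),P.max(0))
c,r=cv2.minEnclosingCircle(P.astype(np.float32)); print(c,r); q=P-np.array(c); a=np.degrees(np.arctan2(q[:,1],q[:,0])); rr=np.hypot(*q.T)
# 6-fold phase of the outer pixels
for r0 in (14,15.5): 
    z=np.exp(6j*np.radians(a[rr>r0])).sum(); print("spline phase mod60",np.degrees(np.angle(z))/6%60,abs(z)/(rr>r0).sum(),(rr>r0).sum())
for e in (-1,0,1):
  c=T+m@np.array([e,72,0]); print("pred boss",e,proj(w,(c[0],c[1],180),True).round(1),[proj(w,(c[0]+30*a,c[1]+30*b,180),True).round(0) for a,b in((1,0),(-1,0),(0,1),(0,-1))])
k=l[232,473] or l[ int(220),490]; print(k)
ks=[i for i in range(1,n) if st[i,0]==425 and st[i,1]==207][0]
Q=np.array([onz(w,p,180,True)[:2] for p in np.argwhere(l==ks)[:,::-1]]); t=(np.c_[Q,np.full(len(Q),180)]-T)@m; print("boss px in tool frame min/max",t.min(0).round(1),t.max(0).round(1))
# outer rim fit: far points per angle about (0,72)
d=t[:,:2]-[0,72]; an=np.degrees(np.arctan2(d[:,1],d[:,0])); R_=np.hypot(*d.T)
pts=[]
for b in range(-180,180,8):
    i=(an>=b)&(an<b+8)&(R_>25)
    if i.sum()>3: j=np.where(i)[0][R_[i].argmax()]; pts.append(t[j,:2])
pts=np.array(pts); A=np.c_[2*pts,np.ones(len(pts))]; x=np.linalg.lstsq(A,(pts**2).sum(1),rcond=None)[0]; print("circle",x[:2].round(1),np.sqrt(x[2]+x[0]**2+x[1]**2).round(1),len(pts))
E
```

```text
col top [638.  -33.6 126. ]
col mean [ 611.06406063 -218.32100548] [  358.5 -1127.4] [1303.8  599.2]
(1172.449951171875, -264.1000061035156) 873.2353515625
spline phase mod60 55.68692081997752 0.24769093668952746 253591
spline phase mod60 55.68692081997752 0.24769093668952746 253591
pred boss -1 [451.7 261.5] [array([448., 306.]), array([454., 208.]), array([500., 252.]), array([397., 271.])]
pred boss 0 [452.  259.9] [array([448., 304.]), array([455., 206.]), array([500., 250.]), array([397., 269.])]
pred boss 1 [452.4 258.2] [array([448., 303.]), array([455., 204.]), array([500., 248.]), array([398., 268.])]
154
boss px in tool frame min/max [-17.4  53.4 -39.3] [ 29.4 101.3 -39.3]
circle [ 1.2 73. ] 28.3 22
```

```bash
python3 - <<'E'
from h import *
w=np.load("w7.npz"); f=w["frame"].astype(int)
for th in (15,22):
    cr=((f[...,2]-f[...,0]>th)&(f[...,2]-f[...,1]<28)&(f.max(axis=2)>120)).astype(np.uint8)
    n,l,st,ce=cv2.connectedComponentsWithStats(cr)
    k=[i for i in range(1,n) if abs(ce[i]-[549,224]).max()<6 and st[i,4]>150]
    if not k: continue
    P=np.array([onz(w,p,126,True)[:2] for p in np.argwhere(l==k[0])[:,::-1]]); print(st[k[0]],"mean",P.mean(0).round(1),P.min(0),P.max(0),"area",cv2.contourArea(cv2.convexHull(P.astype(np.float32))))
    c,r=cv2.minEnclosingCircle(P.astype(np.float32)); print(c,r)
    q=P-P.mean(0); a=np.arctan2(q[:,1],q[:,0]); rr=np.hypot(*q.T)
    for r0 in (12,14,15): z=np.exp(6j*a[rr>r0]).sum(); print("phase",round(np.degrees(np.angle(z))/6%60,1),round(abs(z)/(rr>r0).sum(),2),(rr>r0).sum())
E
```

```text
[535 207  29  37 633] mean [639.7 -33.3] [622.9 -50.1] [656.2 -15.8] area 852.6897175408376
(639.9654541015625, -34.01197814941406) 18.401643753051758
phase 21.8 0.48 220
phase 22.2 0.83 104
phase 21.7 0.87 72
[536 210  27  32 307] mean [639.4 -33.2] [625.5 -48.8] [654.2 -17.3] area 624.920359497075
(639.4296264648438, -33.053550720214844) 15.864287376403809
phase 21.3 0.88 44
phase 21.8 0.94 20
phase 21.6 0.95 7
```

Column axis is (639.8,-33.3) with spline phase 81.8 deg, and the tray axis is 72 mm ahead of the TCP. Moving above the column.

```bash
python3 -m inch '[[[0,0,0.005,-0.02,0.39,0,0],[0,0,0,-0.02,0.39,0,0],[0,0,0,-0.03,0.39,0,0],[0,0,0,0,0,0,0],[0,0,0,0,0,0.13,0],[0,0,0,0,0,0.1,0],[0,0,0,0,0,0,0],[0,0,0,0,0,0,0]]]' | head -4; python3 - <<'E'
from h import *
go(630.5,-104.8,112.6,81.9); print(bot.read_state()["wrist_torque"])
E
```

```text
time_s: 19.5
ee_pos: [630.1, -108.5, 118.5]
orientation: [0.229, 3.133, -0.002]
contact_force: [0.5, -0.4, -2.6]
pos [ 630.1 -108.5  118.5] t 19.5 tooly deg 81.62 toolz [-0.    -0.001 -1.   ] j6 -1.78
shift(before turn) [0.001 0.037 0.059]
turn z share -0.003
rotvec full share [-0.001  0.    -0.003] shift after turn [0.001 0.037 0.059]
[-0.24789222  0.00985011  0.03615279]
```

```bash
python3 -m inch '[[[0,0,-0.002,0,0.037,0,0],[0,0,0,0,0,0.05,0],[0,0,0,0,0,0.03,0],[0,0,0,0,0,0,0]]]' | sed -n '2p;4p';  python3 -m inch '[[[0,0,0,0,0,0.02,0],[0,0,0,0,0,0.02,0],[0,0,0,0,0,0,0]]]' | sed -n '2p;4p'; python3 -c "
from h import *
go(630.5,-104.8,112.6,81.9); print(bot.read_state()['wrist_torque'])"
```

```text
ee_pos: [631.1, -103.5, 110.9]
contact_force: [-0.2, -1.0, -3.3]
ee_pos: [631.4, -103.6, 107.3]
contact_force: [-1.2, -0.3, -3.3]
pos [ 631.4 -103.6  107.3] t 20.2 tooly deg 81.91 toolz [ 0.001 -0.001 -1.   ] j6 -1.78
shift(before turn) [ 0.007 -0.013 -0.053]
turn z share 0.0
rotvec full share [-0.001  0.001  0.   ] shift after turn [ 0.007 -0.013 -0.053]
[-0.19064343 -0.03156705 -0.02962334]
```

```bash
python3 -m inch '[[[0,0,0,0.006,-0.011,0,0],[0,0,0,0,0,0.02,0],[0,0,0,0,0,0,0]]]' | sed -n '2p;4p';  python3 -m inch '[[[0,0,0,0,0,0.02,0],[0,0,0,0,0,0,0]]]' | sed -n '2p;4p'; python3 -m inch '[[[0,0,0,0,0,0.02,0],[0,0,0,0,0,0,0]]]' | sed -n '2p;4p'; python3 -c "
from h import *
go(630.5,-104.8,112.6,81.9); print(bot.read_state()['wrist_torque'])"
```

```text
ee_pos: [630.6, -104.7, 105.4]
contact_force: [-0.3, -0.3, -3.6]
ee_pos: [630.6, -104.7, 103.3]
contact_force: [0.1, -0.0, -3.2]
ee_pos: [630.6, -104.6, 101.3]
contact_force: [-0.3, 0.3, -2.5]
pos [ 630.6 -104.6  101.3] t 20.9 tooly deg 81.91 toolz [ 0.001 -0.001 -1.   ] j6 -1.78
shift(before turn) [ 0.001 -0.002 -0.113]
turn z share 0.0
rotvec full share [-0.001  0.001  0.   ] shift after turn [ 0.001 -0.002 -0.113]
[-0.26731442  0.02936352 -0.08001962]
```

The tray is engaged without contact force. Lowering on.

```bash
python3 -m inch '[[[0,0,0,0,0,0.04,0],[0,0,0,0,0,0.05,0],[0,0,0,0,0,0.05,0],[0,0,0,0,0,0,0]]]' | sed -n '2p;4p';  python3 -m inch '[[[0,0,0,0,0,0.06,0],[0,0,0,0,0,0.06,0],[0,0,0,0,0,0.06,0],[0,0,0,0,0,0,0]]]' | sed -n '2p;4p';  python3 -c "
from h import *
go(630.5,-104.8,24.6,81.9); print(bot.read_state()['wrist_torque'])"
```

```text
ee_pos: [630.0, -104.5, 86.2]
contact_force: [-0.5, -0.2, -3.5]
ee_pos: [629.9, -104.4, 68.1]
contact_force: [-0.6, 0.0, -2.8]
pos [ 629.9 -104.4   68.1] t 21.7 tooly deg 81.91 toolz [-0.    -0.001 -1.   ] j6 -1.78
shift(before turn) [-0.006 -0.003  0.435]
turn z share 0.0
rotvec full share [-0. -0.  0.] shift after turn [-0.006 -0.003  0.435]
[-0.22966389  0.05732569  0.02119981]
```

```bash
python3 -m inch '[[[0,0,0,-0.005,0,0.06,0],[0,0,0,0,0,0.06,0],[0,0,0,0,0,0.06,0],[0,0,0,0,0,0,0]]]' | sed -n '2p;4p';  python3 -m inch '[[[0,0,0,0,0,0.06,0],[0,0,0,0,0,0.06,0],[0,0,0,0,0,0.06,0],[0,0,0,0,0,0,0]]]' | sed -n '2p;4p'; python3 -m inch '[[[0,0,0,0,0,0.03,0],[0,0,0,0,0,0.02,0],[0,0,0,0,0,0,0]]]' | sed -n '2p;4p'; python3 -c "
from h import *
go(630.5,-104.8,24.6,81.9); print(bot.read_state()['wrist_torque'])"
```

```text
ee_pos: [630.4, -104.5, 50.2]
contact_force: [-0.3, 0.3, -3.5]
ee_pos: [630.5, -104.6, 32.2]
contact_force: [-0.3, -0.3, -3.5]
ee_pos: [631.3, -104.9, 28.4]
contact_force: [-0.0, 0.7, -3.2]
pos [ 631.3 -104.9   28.4] t 22.8 tooly deg 81.91 toolz [ 0.002 -0.001 -1.   ] j6 -1.78
shift(before turn) [ 0.008 -0.     0.038]
turn z share 0.0
rotvec full share [-0.001  0.001  0.   ] shift after turn [ 0.008 -0.001  0.038]
[-0.23149703  0.04282456 -0.06379614]
```

```bash
python3 -m inch '[[[0,0,0,0.006,0,0.02,0],[0,0,0,0,0,0,0]]]' | sed -n '2p;4p';  python3 -m inch '[[[0,0,0,0,0,0.015,0],[0,0,0,0,0,0,0]]]' | sed -n '2p;4p'; python3 -m inch '[[[0,0,0,0,0,0.012,0],[0,0,0,0,0,0,0]]]' | sed -n '2p;4p'; python3 -m inch '[[[0,0,0,0,0,0.01,0],[0,0,0,0,0,0,0]]]' | sed -n '2p;4p'
```

```text
ee_pos: [630.7, -104.8, 26.5]
contact_force: [-0.4, 1.0, -3.0]
ee_pos: [630.9, -104.9, 25.1]
contact_force: [-1.0, 0.1, -3.1]
ee_pos: [631.2, -105.0, 24.6]
contact_force: [-1.2, 0.4, 3.6]
ee_pos: [631.3, -105.1, 24.4]
contact_force: [-4.0, -0.4, 8.1]
```

The first tray is home: force on the stop at reading 24.5, as predicted. I release and rise.

```bash
python3 -m inch '[[[0,0,0,0,0,-0.012,0],[0,0,0,0,0,0,20],[0,0,0,0,0,0,30],[0,0,0,0,0,0,30],[0,0,0,0,0,0,30]]]' 20 ; python3 -m inch '[[[0,0,0,0,0,-0.1,30],[0,0,0,0,0,-0.3,30],[0,0,0,0,0,-0.4,30],[0,0,0,0,0,-0.4,30],[0,0,0,0,0,-0.4,30],[0,0,0,0,0,-0.4,30],[0,0,0.094,0,0,0,40],[0,0,0.094,0,0,0,40],[0,0,0.094,0,0,0,40],[0,0,0.094,0,0,0,40]]]'; python3 - <<'E'
from h import *
go(481,151,227,-18)
E
```

```text
time_s: 24.1
ee_pos: [631.5, -107.3, 25.0]
orientation: [0.222, 3.13, -0.007]
contact_force: [-2.9, -8.7, 3.5]
finger_gap: 29.8
finger_force: 0.0
time_s: 25.1
ee_pos: [630.7, -104.0, 224.6]
orientation: [1.131, 2.928, -0.0]
contact_force: [-0.4, 0.8, -0.2]
finger_gap: 40.3
finger_force: 0.0
pos [ 630.7 -104.   224.6] t 25.1 tooly deg 47.74 toolz [ 0.003 -0.001 -1.   ] j6 -1.18
shift(before turn) [ 2.823  0.881 -0.031]
turn z share 0.73
rotvec full share [0.002 0.001 0.73 ] shift after turn [ 1.963 -2.212 -0.024]
```

```bash
python3 -m inch '[[[0,0,0.091,0,0,0,40],[0,0,0.091,0,0,0,40],[0,0,0.091,0,0,0,40],[0,0,0.091,0,0,0,40],[0,0,0.091,0,0,0,40],[0,0,0.091,0,0,0,40],[0,0,0.091,0,0,0,40],[0,0,0.091,0,0,0,40],[0,0,0,0.32,-0.36,0,40],[0,0,0,0.32,-0.36,0,40]]]' | head -2; python3 -m inch '[[[0,0,0,0.33,-0.37,0,40],[0,0,0,0.33,-0.37,0,40],[0,0,0,0.33,-0.37,0,40],[0,0,0,0.33,-0.37,0,40],[0,0,0,0,0,0,40],[0,0,0,0,0,0,40]]]'|head -2; python3 - <<'E'
from h import *
go(440,248,100,-18)
w=viewer.capture("wrist"); np.savez("w8.npz",**w); f=w["frame"].astype(int)
print("exp",proj(w,(506,227,22),True).round(),proj(w,(440,248,38),True).round())
m=(f.max(axis=2)<45).astype(np.uint8); n,l,st,ce=cv2.connectedComponentsWithStats(m)
for k in range(1,n):
    if 150<st[k,4]<1500 and ce[k][1]<280: print("dark",st[k],ce[k].round(1))
cr=((f[...,2]-f[...,0]>12)&(f[...,2]-f[...,1]<28)&(f.max(axis=2)>120)).astype(np.uint8)
n,l,st,ce=cv2.connectedComponentsWithStats(cr)
for k in range(1,n):
    if 150<st[k,4]<3000 and ce[k][1]<280: print("cream",st[k],ce[k].round(1))
E
```

```text
time_s: 26.1
ee_pos: [580.6, -21.4, 223.6]
time_s: 26.7
ee_pos: [479.2, 149.6, 224.1]
pos [479.2 149.6 224.1] t 26.7 tooly deg -17.27 toolz [ 0.003 -0.001 -1.   ] j6 0.37
shift(before turn) [ 0.824 -0.671  1.238]
turn z share 0.008
rotvec full share [0.002 0.    0.008] shift after turn [ 0.815 -0.677  1.241]
exp [317.  97.] [257.  97.]
dark [254  80  13  26 292] [260.6  92.1]
dark [448 201  30  18 366] [463.  209.8]
dark [299 226  18  40 362] [307.6 245.2]
dark [464 254  17  25 192] [473.2 265.7]
dark [458 262  18  24 172] [466.4 274.2]
cream [166  56  75  79 918] [192.7  83.3]
cream [499 209  71  66 240] [543.3 250.7]
cream [538 208  39 123 181] [570.  271.6]
cream [451 246  41  29 205] [469.1 255.1]
```

```bash
python3 - <<'E'
from h import *
for nm,lc,bc in (("w4",(258,97),(316,96)),("w8",(260,92),(317,97))):
    w=np.load(nm+".npz"); g=cv2.cvtColor(w["frame"],cv2.COLOR_BGR2GRAY)
    x0,y0=bc[0]-50,bc[1]-50; h=cv2.HoughCircles(cv2.resize(cv2.GaussianBlur(g,(3,3),0)[y0:y0+100,x0:x0+100],None,fx=4,fy=4,interpolation=cv2.INTER_CUBIC),cv2.HOUGH_GRADIENT,1.5,40,param1=60,param2=25,minRadius=75,maxRadius=115)
    if h is None: print("none"); continue
    for c in h[0][:4]: print(nm,(c[:2]/4+[x0,y0]).round(1),c[2]/4)
    b=h[0][0][:2]/4+[x0,y0]; tray(w,lc,b,B=0)
E
```

```text
none
none
```

```bash
python3 - <<'E'
from h import *
for nm,lc,bc in (("w4",(258,97),(316,96)),("w8",(260,92),(317,97))):
    w=np.load(nm+".npz"); f=cv2.GaussianBlur(w["frame"],(3,3),0).astype(int); rb=f[...,2]-f[...,0]
    y,x=np.mgrid[:400,:640]; near=np.hypot(x-bc[0],y-bc[1])<45
    print(nm,np.percentile(rb[near],[5,25,50,75,90]))
    base=np.median(rb[near])
    m=(near&(rb>base+6)&(f[...,2]-f[...,1]<22)&(f.max(axis=2)>100)).astype(np.uint8)
    n,l,st,ce=cv2.connectedComponentsWithStats(m)
    for k in range(1,n):
        if st[k,4]>80: q=np.argwhere(l==k)[:,::-1]; print(st[k],ce[k].round(1),np.round(cv2.fitEllipse(cv2.convexHull(q))[0],1),np.round(cv2.fitEllipse(cv2.convexHull(q))[1],1))
E
```

```text
w4 [-5. -4.  1. 11. 64.]
[292  71  45  63 811] [313.2  99.2] [313.6 100.1] [44.1 61.6]
[273  96  29  43 256] [283.3 118.4] [289.8 116.1] [23.4 51.2]
w8 [-6. -5. -1.  8. 53.]
[ 296   66   48   74 1031] [318.6  92.3] [319.3 101.5] [48.6 76.4]
```

```bash
python3 - <<'E'
from h import *
tray(np.load("w4.npz"),(258,97),(315,95.5),B=0)
tray(np.load("w8.npz"),(260,92),(320,91),B=0); go(0,0,0)
E
```

```text
cream 201 [311.2 106.8] circ [316.4  95. ] 31.2
boss [ 545.6 -261.1] lug pts [ 483.8 -282.5] rect [ 484.  -282.9] [17.1 31.3] dir -160.9 r 65.4 axis 114.0
radial span 56.5 74.1
cream 139 [320.5 103. ] circ [319.5  90.5] 31.7
boss [511.3 232.5] lug pts [446.3 252.3] rect [445.7 252.1] [29.5 13.9] dir 163.1 r 68.0 axis 75.9
radial span 61.5 75.4
pos [479.8 148.6 224. ] t 26.75 tooly deg -17.38 toolz [ 0.003 -0.002 -1.   ] j6 0.37
shift(before turn) [-2.85  -4.143  2.227]
```

```bash
python3 -m inch '[[[0.002,0,-0.008,0.3,-0.22,0,40],[0,0,0,0.3,-0.22,0.3,40],[0,0,0,0.3,-0.21,0.4,40],[0,0,0,0,0,0.4,40],[0,0,0,0,0,0.4,40],[0,0,0,0,0,0.1,40],[0,0,0,0,0,0,40],[0,0,0,0,0,0,40]]]'|head -4; python3 - <<'E'
from h import *
go(443.3,253.2,-13,-16.7)
w5=np.load("w5.npz"); w=viewer.capture("wrist"); np.savez("w9.npz",**w)
for v in (w5,w):
    f=v["frame"]; m=(f.max(axis=2)<45).astype(np.uint8); m[:150]=0;m[330:]=0; n,l,st,ce=cv2.connectedComponentsWithStats(m)
    for k in range(1,n):
        if 500<st[k,4]<2500 and 250<ce[k][0]<390:
            p=np.argwhere(l==k); print(st[k],ce[k].round(1)); 
            for r in range(st[k,1]+2,st[k,1]+st[k,3],10): c=p[p[:,0]==r][:,1]; print(r,c.min(),c.max(),end="; ")
            print()
E
```

```text
time_s: 27.55
ee_pos: [446.2, 250.3, 68.1]
orientation: [2.522, 1.872, 0.002]
contact_force: [0.5, 0.6, 0.5]
pos [446.2 250.3  68.1] t 27.55 tooly deg -16.82 toolz [ 0.001  0.    -1.   ] j6 0.57
shift(before turn) [ 0.019 -0.037  0.811]
turn z share -0.001
rotvec full share [ 0.001 -0.    -0.001] shift after turn [ 0.019 -0.036  0.811]
[ 303  178   27   57 1314] [315.7 204.7]
180 307 328; 190 304 328; 200 303 328; 210 304 328; 220 304 329; 230 305 320; 
[ 301  179   27   52 1067] [312.6 205. ]
181 304 316; 191 302 321; 201 301 326; 211 302 327; 221 302 317;
```

```bash
python3 -m inch '[[[0,0,0,0,-0.01,0.25,40],[0,0,0,0,0,0.25,40],[0,0,0,0,0,0.15,40],[0,0,0,0,0,0.08,40],[0,0,0,0,0,0,40]]]'; python3 -m inch '[[[0,0,0,0,0,0.04,36],[0,0,0,0,0,0.03,36],[0,0,0,0,0,0,36]]]'|sed -n '2p;4p';python3 -m inch '[[[0,0,0,0,0,0,18],[0,0,0,0,0,0,18],[0,0,0,0,0,0,18],[0,0,0,0,0,0.03,18],[0,0,0,0,0,0,18]]]' 20 |sed -n '2p;4,6p'
```

```text
time_s: 28.1
ee_pos: [443.9, 250.9, -5.9]
orientation: [2.521, 1.874, -0.001]
contact_force: [0.1, 0.1, 0.6]
finger_gap: 40.3
finger_force: 0.0
ee_pos: [443.5, 251.0, -13.2]
contact_force: [-0.3, -0.0, 0.1]
ee_pos: [442.8, 250.9, -16.9]
contact_force: [1.3, 0.7, 0.1]
finger_gap: 17.8
finger_force: 0.0
```

```bash
python3 -m inch '[[[0,0,0,0,0,0,8],[0,0,0,0,0,0,5],[0,0,0,0,0,0,0],[0,0,0,0,0,0,0],[0,0,0,0,0,0,0]]]' 100; python3 -m inch '[[[0,0,0,0,0,-0.03,0],[0,0,0,0,0,-0.07,0],[0,0,0,0,0,-0.15,0],[0,0,0,0,0,-0.2,0],[0,0,0,0,0,-0.3,0],[0,0,0,0,0,0,0]]]' 110;python3 -c "
from h import *
go(640,-32,145,-98.1); print(bot.read_state()['wrist_torque'])"
```

```text
time_s: 29.4
ee_pos: [443.1, 251.0, -16.6]
orientation: [-2.521, -1.874, 0.002]
contact_force: [-0.2, 0.2, -1.0]
finger_gap: 10.2
finger_force: 97.7
time_s: 30.0
ee_pos: [446.3, 251.9, 62.6]
orientation: [2.519, 1.873, 0.009]
contact_force: [1.6, 1.4, -2.3]
finger_gap: 10.3
finger_force: 107.4
pos [446.3 251.9  62.6] t 30.0 tooly deg -16.72 toolz [ 0.006  0.001 -1.   ] j6 0.57
shift(before turn) [-2.16   2.676 -0.817]
turn z share 0.904
rotvec full share [ 0.001 -0.004  0.904] shift after turn [ 2.317  2.538 -0.824]
[0.05438234 0.17667086 0.01169964]
```

```bash
python3 -m inch '[[[0,-0.004,0,0,0,-0.3,0],[0,0,0,0,0,-0.3,0],[0,0,0.09,0,0,-0.15,0],[0,0,0.09,0,0,-0.08,0],[0,0,0.09,0,0,0,0],[0,0,0.09,0,0,0,0],[0,0,0.09,0,0,0,0],[0,0,0.09,0,0,0,0],[0,0,0.09,0,0,0,0],[0,0,0.09,0,0,0,0]]]' | head -4; python3 -m inch '[[[0,0,0.09,0,0,0,0],[0,0,0.09,0,0,0,0],[0,0,0,0,0,0,0]]]'|head -3; python3 - <<'E'
from h import *
go(665,147,145,-98.1)
E
```

```text
time_s: 31.0
ee_pos: [442.8, 251.1, 140.4]
orientation: [3.127, 0.222, -0.007]
contact_force: [-0.0, -0.5, -2.9]
time_s: 31.3
ee_pos: [442.8, 251.2, 140.5]
orientation: [3.127, -0.213, -0.006]
pos [442.8 251.2 140.5] t 31.3 tooly deg -97.81 toolz [-0.004 -0.007 -1.   ] j6 2.0
shift(before turn) [ 2.343  0.73  -0.047]
turn z share 0.003
rotvec full share [0.005 0.002 0.003] shift after turn [ 2.346  0.718 -0.045]
```

```bash
python3 -m inch '[[[0.005,0.002,0.003,0.39,0.12,-0.01,0],[0,0,0,0.39,0.12,0,0],[0,0,0,0.39,0.12,0,0],[0,0,0,0.39,0.12,0,0],[0,0,0,0.39,0.12,0,0],[0,0,0,0.4,0.12,0,0],[0,0,0,0,0,0,0],[0,0,0,0,0,0,0]]]' | head -4; cat > fit.py <<'E'
from h import *
import sys
nm,off=sys.argv[1],float(sys.argv[2])
w=viewer.capture("wrist"); np.savez(nm,**w); f=w["frame"].astype(int)
cv2.imwrite("pics/"+nm+".png",cv2.convertScaleAbs(cv2.resize(f[20:300,280:600].astype(np.uint8),None,fx=2,fy=2),alpha=1.5))
s=bot.read_state(); m=R.from_rotvec(s["orientation"]).as_matrix(); T=s["ee_pos"]; go(650,38.5,T[2],-98.1)
zb=T[2]+off+22
ex=proj(w,(640,-33,126),True); print("exp col",ex.round(),"exp boss",proj(w,(T+m@[0,72,0])*[1,1,0]+[0,0,zb],True).round())
for th in (15,22):
    cr=((f[...,2]-f[...,0]>th)&(f[...,2]-f[...,1]<28)&(f.max(axis=2)>115)).astype(np.uint8)
    n,l,st,ce=cv2.connectedComponentsWithStats(cr)
    for k in range(1,n):
        if abs(ce[k]-ex).max()<14 and 100<st[k,4]<1500:
            P=np.array([onz(w,p,126,True)[:2] for p in np.argwhere(l==k)[:,::-1]]); c,r=cv2.minEnclosingCircle(P.astype(np.float32))
            q=P-P.mean(0); a=np.arctan2(q[:,1],q[:,0]); rr=np.hypot(*q.T); z=np.exp(6j*a[rr>13]).sum()
            print("col",st[k],"mean",P.mean(0).round(1),"circ",np.round(c,1),round(r,1),"phase",round(np.degrees(np.angle(z))/6%60,1))
    eb=proj(w,(T+m@[0,72,0])*[1,1,0]+[0,0,zb],True); y,x=np.mgrid[:400,:640]; 
    Q=np.array([onz(w,p,zb,True) for p in np.argwhere(cr*(np.hypot(x-eb[0],y-eb[1])<60))[:,::-1]]); Q[:,2]=T[2]; t=((Q-T)@m)[:,:2]
    d=t-[0,72]; an=np.degrees(np.arctan2(d[:,1],d[:,0])); R_=np.hypot(*d.T); pts=[]
    for b in range(-180,180,8):
        i=(an>=b)&(an<b+8)&(R_>25)&(R_<33)
        if i.sum()>3: pts.append(t[np.where(i)[0][R_[i].argmax()]])
    pts=np.array(pts)
    if len(pts)>6:
        A=np.c_[2*pts,np.ones(len(pts))]; x=np.linalg.lstsq(A,(pts**2).sum(1),rcond=None)[0]; print("boss tool xy",x[:2].round(1),"r",np.sqrt(x[2]+x[0]**2+x[1]**2).round(1),len(pts))
E
python3 fit.py w10.npz 16.6
```

```text
time_s: 32.1
ee_pos: [665.9, 146.8, 140.9]
orientation: [-3.133, 0.217, 0.002]
contact_force: [-1.2, -0.7, -2.9]
pos [665.2 147.5 141.3] t 32.15 tooly deg -97.89 toolz [-0.001  0.001 -1.   ] j6 1.75
shift(before turn) [-1.000e-03  1.101e+00 -1.000e-03]
turn z share 0.002
rotvec full share [-0.001  0.001  0.002] shift after turn [0.003 1.101 0.   ]
exp col [544. 221.] exp boss [453. 265.]
col [528 201  30  38 665] mean [641.1 -31.8] circ [641.2 -31.9] 17.8 phase 21.4
boss tool xy [ 4.2 71.5] r 28.9 21
```

```bash
python3 - <<'E'
from h import *
for nm in ("w7.npz","w10.npz"):
    w=np.load(nm); f=w["frame"].astype(int)
    for th in (12,22):
        cr=((f[...,2]-f[...,0]>th)&(f[...,2]-f[...,1]<28)&(f.max(axis=2)>100)).astype(np.uint8)
        n,l,st,ce=cv2.connectedComponentsWithStats(cr)
        for k in range(1,n):
            if abs(ce[k]-[455,255]).max()<50 and st[k,4]>200: print(nm,th,st[k],ce[k].round(1))
    # rim profile: rightmost / topmost cream
    cr[:, :390]=0
    for r in (225,240,255,270): 
        c=np.where(cr[r,390:515])[0]+390; print("row",r,c.max() if len(c) else None,end=" ")
    for c0 in (440,455,470): 
        r=np.where(cr[190:320,c0])[0]+190; print("col",c0,r.min() if len(r) else None,r.max() if len(r) else None,end=" ")
    print()
    g=cv2.cvtColor(w["frame"],cv2.COLOR_BGR2GRAY).astype(float)
    np.save(nm+"g.npy",g)
a=np.load("w7.npzg.npy").astype(np.float32); b=np.load("w10.npzg.npy").astype(np.float32)
ga=cv2.Laplacian(cv2.GaussianBlur(a,(3,3),0),5); gb=cv2.Laplacian(cv2.GaussianBlur(b,(3,3),0),5)
ga=cv2.magnitude(cv2.Sobel(a,5,1,0),cv2.Sobel(a,5,0,1)); gb=cv2.magnitude(cv2.Sobel(b,5,1,0),cv2.Sobel(b,5,0,1))
r=cv2.matchTemplate(gb[185:325,385:520],ga[200:310,400:505],cv2.TM_CCOEFF_NORMED); _,v,_,p=cv2.minMaxLoc(r); print("shift w10-w7",np.array(p)-[15,15],v)
E
```

```text
w7.npz 12 [ 402  205  100  101 3045] [462.  250.3]
w7.npz 22 [ 425  207   76   78 1201] [473.5 231.9]
row 225 496 row 240 500 row 255 498 row 270 491 col 440 215 224 col 455 208 301 col 470 209 291 
w10.npz 12 [ 412  203   90   86 2060] [470.  231.6]
row 225 None row 240 499 row 255 None row 270 None col 440 None None col 455 None None col 470 237 238 
shift w10-w7 [ 0 -2] 0.7335241436958313
```

```bash
python3 -m inch '[[[0,0,0.002,-0.005,0.37,0,0],[0,0,0,-0.005,0.37,0,0],[0,0,0,-0.005,0.36,0,0],[0,0,0,0,0,0,0],[0,0,0,0,0,0.13,0],[0,0,0,0,0,0.05,0],[0,0,0,0,0,0,0],[0,0,0,0,0,0,0]]]' | head -4; python3 - <<'E'
from h import *
go(648.5,38.5,110,-98.1); print(bot.read_state()["wrist_torque"])
E
```

```text
time_s: 32.95
ee_pos: [648.8, 40.2, 123.9]
orientation: [-3.133, 0.221, -0.0]
contact_force: [-0.7, -0.5, -2.1]
pos [648.8  40.2 123.9] t 32.95 tooly deg -98.07 toolz [ 0.     0.001 -1.   ] j6 1.59
shift(before turn) [-0.     0.017  0.139]
turn z share 0.0
rotvec full share [-0.001 -0.     0.   ] shift after turn [-0.     0.017  0.139]
[ 0.2315031  -0.03102496  0.0124603 ]
```

```bash
python3 -m inch '[[[0,0,0,0,0.017,0.04,0],[0,0,0,0,0,0.06,0],[0,0,0,0,0,0.03,0],[0,0,0,0,0,0,0]]]' | sed -n '2p;4p';  python3 -m inch '[[[0,0,0,0,0,0.015,0],[0,0,0,0,0,0,0]]]' | sed -n '2p;4p'; python3 -c "
from h import *
go(648.5,38.5,110,-98.1); print(bot.read_state()['wrist_torque'])"
```

```text
ee_pos: [648.4, 37.2, 110.5]
contact_force: [-0.7, 0.1, -2.4]
ee_pos: [649.0, 37.1, 110.0]
contact_force: [-0.1, -0.2, -2.8]
pos [649.   37.1 110. ] t 33.55 tooly deg -98.18 toolz [ 0.001  0.001 -1.   ] j6 1.59
shift(before turn) [-0.007 -0.013 -0.   ]
turn z share -0.001
rotvec full share [-0.001 -0.001 -0.001] shift after turn [-0.007 -0.013 -0.   ]
[ 0.24235383 -0.00911446  0.01177593]
```

Underside is about 126.6. Correcting the small offset, then going on gently.

```bash
python3 -m inch '[[[0,0,0,-0.006,-0.012,0,0],[0,0,0,0,0,0.02,0],[0,0,0,0,0,0,0]]]' | sed -n '2p;4p';  python3 -m inch '[[[0,0,0,0,0,0.02,0],[0,0,0,0,0,0,0]]]' | sed -n '2p;4p'; python3 -m inch '[[[0,0,0,0,0,0.02,0],[0,0,0,0,0,0,0]]]' | sed -n '2p;4p'; python3 -c "
from h import *
go(648.5,38.5,110,-98.1); print(bot.read_state()['wrist_torque'])"
```

```text
ee_pos: [648.4, 38.5, 107.9]
contact_force: [-0.3, 0.2, -3.4]
ee_pos: [648.3, 38.5, 105.6]
contact_force: [-0.5, -0.6, -3.3]
ee_pos: [648.4, 38.4, 103.7]
contact_force: [-0.6, -0.1, -2.9]
pos [648.4  38.4 103.7] t 34.25 tooly deg -98.18 toolz [ 0.001  0.001 -1.   ] j6 1.59
shift(before turn) [ 0.001 -0.001 -0.063]
turn z share -0.001
rotvec full share [-0.001 -0.    -0.001] shift after turn [ 0.001 -0.001 -0.063]
[ 0.18702827  0.05306503 -0.04821511]
```

```bash
python3 -m inch '[[[0,0,0,0,0,0.02,0],[0,0,0,0,0,0.03,0],[0,0,0,0,0,0.04,0],[0,0,0,0,0,0,0]]]' | sed -n '2p;4p';  python3 -m inch '[[[0,0,0,0,0,0.05,0],[0,0,0,0,0,0.05,0],[0,0,0,0,0,0.05,0],[0,0,0,0,0,0,0]]]' | sed -n '2p;4p';  python3 -c "
from h import *
go(648.5,38.5,47.4,-98.1); print(bot.read_state()['wrist_torque'])"
```

```text
ee_pos: [648.2, 38.5, 94.1]
contact_force: [0.7, 0.3, -3.1]
ee_pos: [648.2, 38.5, 78.8]
contact_force: [0.0, -0.5, -2.6]
pos [648.2  38.5  78.8] t 35.05 tooly deg -98.18 toolz [ 0.     0.001 -1.   ] j6 1.59
shift(before turn) [ 0.003 -0.     0.314]
turn z share -0.001
rotvec full share [-0.001 -0.    -0.001] shift after turn [ 0.003 -0.001  0.314]
[ 0.18462364  0.00390576 -0.03219235]
```

```bash
python3 -m inch '[[[0,0,0,0,0,0.04,0],[0,0,0,0,0,0.04,0],[0,0,0,0,0,0.04,0],[0,0,0,0,0,0,0]]]' | sed -n '2p;4p';  python3 -m inch '[[[0,0,0,0,0,0.04,0],[0,0,0,0,0,0.05,0],[0,0,0,0,0,0.05,0],[0,0,0,0,0,0,0]]]' | sed -n '2p;4p';  python3 -m inch '[[[0,0,0,0,0,0.02,0],[0,0,0,0,0,0,0]]]' | sed -n '2p;4p'
```

```text
ee_pos: [648.3, 38.5, 67.2]
contact_force: [-0.5, 0.5, -2.7]
ee_pos: [648.3, 38.5, 52.9]
contact_force: [-0.3, 0.4, -3.3]
ee_pos: [648.5, 38.5, 51.8]
contact_force: [-2.1, -0.4, -3.1]
```

```bash
python3 -m inch '[[[0,0,0,0,0,0.015,0],[0,0,0,0,0,0,0]]]' | sed -n '2p;4p';  python3 -m inch '[[[0,0,0,0,0,0.012,0],[0,0,0,0,0,0,0]]]' | sed -n '2p;4p'; python3 -c "
from h import *
go(648.5,38.5,47.4,-98.1); print(bot.read_state()['wrist_torque'])"
```

```text
ee_pos: [648.6, 38.5, 50.5]
contact_force: [-2.4, 1.6, -2.3]
ee_pos: [648.6, 38.5, 49.3]
contact_force: [-2.2, -1.0, -2.0]
pos [648.6  38.5  49.3] t 36.45 tooly deg -98.18 toolz [ 0.001  0.001 -1.   ] j6 1.59
shift(before turn) [-0.001  0.     0.019]
turn z share -0.001
rotvec full share [-0.001 -0.001 -0.001] shift after turn [-0.001  0.     0.019]
[ 0.16510575  0.39323153 -0.15507302]
```

```bash
python3 -m inch '[[[0,0,0,0,0,0.012,0],[0,0,0,0,0,0,0]]]' | sed -n '2p;4p';  python3 -m inch '[[[0,0,0,0,0,0.012,0],[0,0,0,0,0,0,0]]]' | sed -n '2p;4p'; python3 -m inch '[[[0,0,0,0,0,0.01,0],[0,0,0,0,0,0,0]]]' | sed -n '2p;4p'; python3 -c "
from h import *
print(bot.read_state()['wrist_torque'])"
```

```text
ee_pos: [648.6, 38.5, 48.0]
contact_force: [-2.2, 0.5, -2.1]
ee_pos: [648.7, 38.6, 47.4]
contact_force: [-4.3, 1.0, 2.8]
ee_pos: [648.8, 38.6, 47.2]
contact_force: [-6.2, 0.9, 8.1]
[-0.01088272  1.24765597 -0.45057438]
```

Seated at 47.3 as predicted (underside 64 mm). I release, rise and check.

```bash
python3 -m inch '[[[0,0,0,0,0,-0.012,0],[0,0,0,0,0,0,20],[0,0,0,0,0,0,30],[0,0,0,0,0,0,30],[0,0,0,0,0,0,30]]]' 20 |sed -n '2p;4,5p'; python3 -m inch '[[[0,0,0,0,0,-0.1,30],[0,0,0,0,0,-0.3,30],[0,0,0,0,0,-0.4,30],[0,0,0,0,0,-0.4,30],[0,0,0,0,0,-0.4,30],[0,0,0,0,0,-0.4,30],[0,0,0,-0.2,-0.45,0,30],[0,0,0,-0.2,-0.45,0,30],[0,0,0,0,0,0,30],[0,0,0,0,0,0,30]]]'|head -2; python3 - <<'E'
from h import *
w=viewer.capture("wrist"); np.savez("w11.npz",**w); s=viewer.capture("side"); cv2.imwrite("pics/s11.png",s["frame"]); cv2.imwrite("pics/w11.png",w["frame"])
f=s["frame"]; m=(f.max(axis=2)<50).astype(np.uint8); n,l,st,ce=cv2.connectedComponentsWithStats(m)
for k in range(1,n):
    if 15<st[k,4]<900 and 240<ce[k][0]<350 and 140<ce[k][1]<275: print("dark",st[k],ce[k].round(1))
u=np.radians(81.9); x=np.array([np.cos(u),np.sin(u)]); c=np.array([640.3,-33])
for n_,sg,z in (("lug1",1,41),("lug2",-1,63),("lug3",1,85)): print(n_,proj(s,(*(c+sg*72*x),z)).round(1))
print("cap bar",proj(s,(437,55,2+37)).round(1), "w", proj(w,(*(c+72*x),102),True).round(), proj(w,(*(c-72*x),80),True).round(),proj(w,(*c,126),True).round())
f=w["frame"]; m=(f.max(axis=2)<45).astype(np.uint8); n,l,st,ce=cv2.connectedComponentsWithStats(m)
for k in range(1,n):
    if 100<st[k,4]<3000: print("w dark",st[k],ce[k].round(1))
E
```

```text
ee_pos: [649.1, 38.4, 47.3]
contact_force: [0.2, 0.0, 0.2]
finger_gap: 29.8
time_s: 38.55
ee_pos: [621.4, 134.2, 248.1]
dark [293 181   8   7  40] [296.6 183.9]
dark [262 196  11  13 100] [267.1 202.1]
dark [263 209  13  13 109] [268.4 215. ]
dark [327 232  16  13 136] [334.2 238.2]
lug1 [268.  214.6]
lug2 [296.6 185.9]
lug3 [267.3 201.9]
cap bar [334.5 238.6] w [404. 138.] [505. 142.] [474. 144.]
w dark [  0   0  44  14 433] [20.  5.]
w dark [114   7  83   6 236] [155.3   8.9]
w dark [499  25  40  38 736] [514.1  46.5]
w dark [  0  85  33  59 843] [  9.2 112.9]
w dark [ 36  99  28  14 167] [ 47.5 104. ]
w dark [383 117  25  33 636] [395.6 132.7]
w dark [443 125  22  18 176] [453.7 132.7]
w dark [492 126  16  26 323] [499.5 139.2]
w dark [ 98 265  15  19 148] [105.  273.6]
```

Every lug and the cap bar appear where a fully seated stack and an upright cap should be, within about 2 px. Handing in.

```bash
python3 -c "
from workcell import bot
print(bot.finish_job())"
```

```text
the job is handed in; nothing more can be done
None
```

The job is handed in at about 39 s: the cap is off and upright on the card, and both trays are fully home with their lugs alternating; the last camera check agreed, but no verdict came back.

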